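# Slide the drilling jig onto its locating pin and hold it down

## Robot

A 7-joint arm with a two-finger parallel gripper is mounted at the origin on the work surface. World frame = base frame: x ahead of the robot, y to its left, z up, the work surface at z = 0. Lengths are in m, angles in rad, forces in N, time in s.
With the tool pointing down it reaches from about 0.35 to 0.9 m from the base axis. Payload 8.1 kg.
Tool frame: the origin (TCP) lies between the finger pads; the fingertips stand 14 mm ahead of it and the grasp point (between the pads) lies 5 mm behind it; z points along the fingers, y is the direction in which the jaws open and shut (so a half turn about z gives the same grasp; the last joint's range is limited). The gripper opens to 85 mm and grips with 20 to 120 N. Pads are 22 mm wide; open, the fingers measure 114 mm over their backs; the gripper's body (76 mm by 85 mm) begins 54 mm behind the grasp point. The pads swing forward as they close: fully open they stand 13 mm farther back than shut.
Start: joints at [1.195, 0.434, 0.025, 1.573, -0.012, 1.134, -0.075], TCP at [0.168, -0.602, 0.223] pointing down, gripper open.
Joint ranges: [-2.62, 2.62], [-0.44, 2.09], [-1.27, 1.32], [0.08, 2.57], [-1.32, 4.46], [0.12, 2], [-2.74, 2.74]. Speed limits (rad/s): [2.22, 2.22, 3.01, 3.01, 3.14, 3.14, 3.14].

## Interface

Orientations are given as a unit quaternion [w, x, y, z].
In Python, from station import robot gives the robot as it stands.
- The arm moves only by the tool servo_tool, never from a script. Its argument "increments" is one flat list of numbers, 5 for each row, row after row: the finger opening in m, from 0 to 0.0854, then the shift along the tool's x, y, z in m, then the turn about the tool's z in rad. A call has 1 to 8 rows; each row shifts and turns the pose as measured when the row begins, along the tool's axes as they then stand; what a row does not reach is not made up. A row lasts 1/10 s, in which the tool goes at most 50 mm and 8.59 degrees, less where a joint would pass 70% of its speed; a pose out of reach is approached as far as the arm can. A call is refused whole if a number of a shift passes 0.05 or a number of a turn 0.15, either way. A call with a gripper value outside its range is refused whole. The fingers move at their own pace and stop on an object; the grip force is fixed at half the most. Time passes only in rows, so rows that do not move let the fingers close. It gives the time, the measured TCP pose, the force and the opening at its end, in the units of the state.
- robot.state(): the state, without advancing time (a new reading comes with each control period).
- robot.capture(name): name is "scene" or "top"; returns the picture (400x640x3 uint8, red, green, blue); there is no depth.
- robot.camera_info(name): a dict with "mtx" (3x3 intrinsics, pixels), "k1" (the pictures are not rectified: a ray, as slopes to the right and down, at radius r is drawn at 1 + k1 r^2 times it, then the intrinsics apply), "R" (3x3) and "t" (3): a world point X has camera coordinates R X + t. Camera axes: x right, y down, z forward; pixel columns grow to the right and rows downward; lengths in m; the calibration is good to about 2 mm. A picture is of the moment at which its call begins. camera_info takes no time and is no camera call.
- robot.hand_in(): hands the job in, once; it reports no verdict.
Trained networks look in the newest picture that a camera, given by its name, has taken for a name from the list of things; names that differ only in an ending like _2 or _b are one class to them, and where a whole thing is asked for, a point or a joint stands for the part that bears it (a point fixed in the world has none). Each returns a list of dicts, best first, with "p" (0 to 1); they miss things now and then, are a little off and sometimes report something else, mostly with a low value. They report only what shows in the picture. A call takes as long as a camera call.
- robot.recognise(camera, name): "rect" ([left, top, width, height] in pixels, round what is visible of it).
The state is a dict: "clock": time; "joints": joint angles; "dq": joint speeds; "tau": joint torques, N m; "position": TCP position; "tcp_rot": TCP orientation; "contact_force": force on the tool from outside, world axes, zero at the start; "wrist_torque": the same for the moment, N m; "gripper_width": opening from 0.0 (shut) to 1.0 (fully open).
Only numpy, scipy, OpenCV 4.12 (cv2) and the standard library are available. Lean on these libraries where they do the work, as an engineer would, in place of code of your own. Each camera call takes 0.05 s, during which the arm holds its last target.

## Task

Open the top drawer of the little red-fronted chest, take out the aluminium drilling jig and lay it on the tip of the steel pin in the clamped white panel, its long edge along the fence and its locating hole (the one ringed in red) a little short of the pin. Keep it resting on the pin and slide it along the fence until the hole drops over the pin, rather than lowering the hole straight onto it, then press the jig down flat on the panel. Finish while still gripping the jig and pressing it down firmly, with at least a kilogram's push, ready for drilling; leave the cordless drill, the glue bottle and the tape measure where they are.

Things in the scene. Friction and masses are not known exactly. Their poses are not given: they have to be found in the camera images.
- chest_drawer0 (a joint): how far the chest's top drawer is pulled out, m: 0 shut, 0.197 its stop. It slides along the chest's own -x (towards the robot), runs stiffly (about 1 N plus damping of 4 N per m/s) and stays where it is left. It may start up to 15 mm ajar.
- chest_drawer0_handle (a point): centre of the round steel bar handle of the top drawer: 11 mm thick, 120 mm long along the chest's y, its axis 35 mm clear of the drawer front (on the -x side); two 8 mm stalks at 51 mm either side of the centre join it to the front. The bar lies 38 mm below the chest's top. It moves with the drawer; axes as the chest's.
- chest: low grey steel tool chest with two red drawer fronts, 280 deep (x) x 300 wide (y) x 164 mm high, fixed; origin at the centre of its underside, front on its -x side, z up. Top drawer: inside 235 (x) x 258 mm (y), its floor 92 mm above the bench, its wooden walls 50 mm high above that floor, and the red front up to 60 mm above it; the jig lies on the floor, towards the front half, and moves along with the drawer.
- jig_grip (a point): centre of the jig's wooden grip block, 24 wide (x) x 60 long (y) x 40 mm high, half-way up it: 30 mm above the jig's underside, 20 mm below the top of the block. Axes as the jig's.
- jig: the drilling jig, loose, 0.3 to 0.5 kg: aluminium plate 70 (x) x 180 (y) x 10 mm (z) with the grip block standing in the middle of its top (total height 50 mm). Origin at the centre of its underside, z up. Locating hole, 11 mm, ringed in red, at the +y end; two 7 mm drill guide bushings in brass at the -y end (they are too small for the pin). It starts flat in the top drawer, its y within about 0.2 rad of the chest's y.
- jig_hole (a point): centre of the locating hole, at the jig's underside: 66 mm from the jig's origin along its +y, on the middle line of the plate, 24 mm from the plate's +y end and 35 mm from each long edge. Axes as the jig's.
- fixture: drilling fixture, fixed to the bench: brown board base 220 (x) x 390 (y, from -165 to +225) x 18 mm; origin on the underside of the base, z up. Along its +x side stands the fence, a wooden rail parallel to y with its face at x = +65 mm and its top 58 mm above the bench (22 mm above the panel). A toggle clamp with a red lever holds the panel at its +y end (it fills y from 140 to 225 mm, x within 25 mm, up to 101 mm high).
- panel: the white bookcase side panel that is to be drilled, held fast in the fixture against the fence: 130 (x, from -65 to +65 mm) x 320 (y, from -150 to +170) x 18 mm. Origin on its underside, above the fixture's; axes as the fixture's. Its top is 36 mm above the bench.
- pin: steel locating pin, 10 mm thick, fixed upright in the panel and standing 10 mm above it, bullet-nosed (the upper 5 mm narrow to 5 mm at the tip). Origin on its axis at the panel's top face; axes as the fixture's. It stands 35.7 mm from the fence's face, at a different place along the fence each time. With the jig seated on it, jig and fixture have the same axes, and the jig's +x long edge is 0.7 mm from the fence. The plate hides the pin while it is slid over it.
- drill: yellow and black cordless drill standing on its battery, 182 mm high, about 230 mm long with its bit; loose; origin at the centre of its underside. To be left alone.
- glue: glue bottle with a red cap, 58 mm across, 170 mm high, standing; loose; origin at the centre of its underside. To be left alone.
- tape: yellow tape measure, 70 x 34 x 62 mm, standing on the bench between the chest and the fixture; loose; origin at the centre of its underside. To be left alone.

How it is judged:
By the outcome, as a careful person would: the job done as asked, in the order asked, and still so for the second after the job is handed in, while the arm keeps its last pose, push and grip.
It also fails if it takes over 61 s, if anything falls off the work surface, if the arm or the gripper's body presses on something with over 40 N, if the wrist force passes 120 N, or if a joint passes its speed limit or range.

## Working session

There is one attempt and no reset: what is moved stays moved. The work goes in short steps, Python scripts to look and compute and a tool call to move; the robot and the scene stay as the last step left them, time stands still between calls to the robot, and variables do not carry over. Pictures are saved under pics/ and viewed, and the job is handed in when it is done.

Besides the shell and the picture viewer there is one more tool, called as name(argument=value, ...) on one line, values as JSON. servo_tool: Moves the arm, as the interface text tells. Its arguments: {"type":"object","properties":{"increments":{"type":"array","items":{"type":"number"}}},"required":["increments"]}

```bash
ls; mkdir -p pics
python3 - <<'E'
from station import robot
import cv2
for n in ["scene","top"]:
    im=robot.capture(n); cv2.imwrite(f"pics/{n}0.png",im[:,:,::-1])
    print(n,robot.camera_info(n))
print(robot.state())
E
```

```text
pics
scene {'mtx': array([[433.92165757,   0.        , 320.45045017],
       [  0.        , 433.92165757, 199.64902917],
       [  0.        ,   0.        ,   1.        ]]), 'k1': -0.03156437143532723, 'R': array([[-0.6996408 ,  0.71443339,  0.00936393],
       [ 0.60605203,  0.60034281, -0.52181361],
       [-0.37842263, -0.35940706, -0.85300813]]), 't': array([ 0.42756779, -0.3170078 ,  1.21972736])}
top {'mtx': array([[370.14307408,   0.        , 322.84154988],
       [  0.        , 370.14307408, 200.027069  ],
       [  0.        ,   0.        ,   1.        ]]), 'k1': -0.03091530357822998, 'R': array([[ 0.01076661, -0.99940087,  0.03289348],
       [-0.99321597, -0.01449741, -0.115377  ],
       [ 0.11578475, -0.03142811, -0.992777  ]]), 't': array([-0.01179674,  0.61253596,  0.93937264])}
{'clock': 0.1, 'joints': array([ 1.1954227 ,  0.435187  ,  0.02496219,  1.57400815, -0.01155951,
        1.13404205, -0.07513443]), 'dq': array([ 0.00063542, -0.00128578,  0.00010998, -0.00193361,  0.00011444,
       -0.00077738,  0.00018682]), 'tau': array([ 2.85815804e-03, -6.71753025e+01,  1.02777142e+00, -3.16904998e+01,
        1.56714802e-02,  7.15128961e-03,  2.19594327e-06]), 'position': array([ 0.16818698, -0.601443  ,  0.22208264]), 'tcp_rot': array([-7.27201835e-04,  9.90718638e-01,  1.35926512e-01, -1.84577528e-04]), 'contact_force': array([ 0.08286278, -0.11616583,  0.56751279]), 'wrist_torque': array([-0.01140986,  0.0413239 , -0.03744305]), 'gripper_width': 0.9981225946986793}
```

View pics/scene0.png

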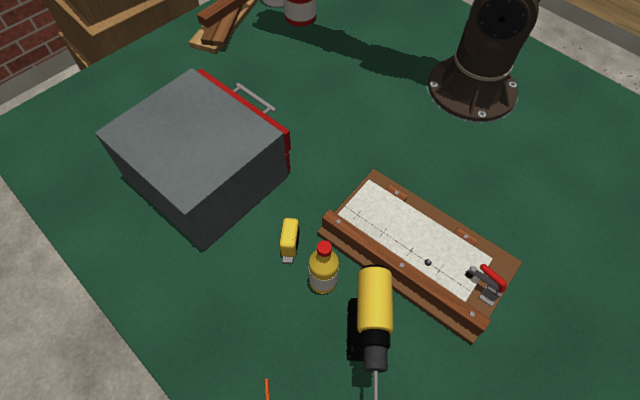

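View pics/top0.png

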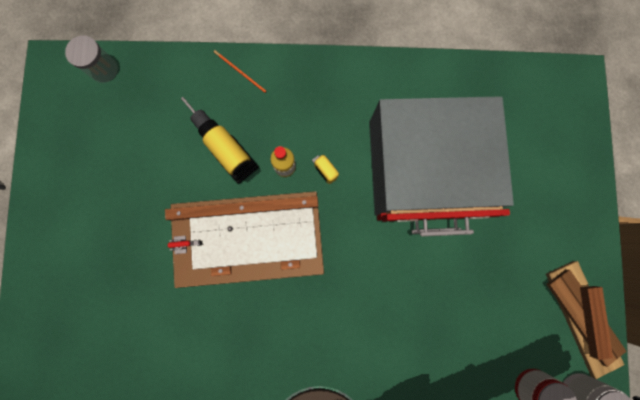

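The scene view has the chest on the left (handle near (255,97)) and the fixture on the right (pin near (428,262)). In the top view the handle is near (442,231) and the pin near (230,229). I'll zoom in for accurate pixel positions.

```bash
cat > h.py <<'E'
import numpy as np, cv2
from station import robot
from scipy.optimize import least_squares
CI={n:robot.camera_info(n) for n in("scene","top")}
def proj(n,X):
    c=CI[n];X=np.atleast_2d(X);p=X@c["R"].T+c["t"];s=p[:,:2]/p[:,2:]
    s=s*(1+c["k1"]*(s**2).sum(1,keepdims=True))
    return s@c["mtx"][:2,:2].T+c["mtx"][:2,2]
def ray(n,uv):
    c=CI[n];s0=(np.array(uv,float)-c["mtx"][:2,2])/c["mtx"][0,0];s=s0.copy()
    for _ in range(20): s=s0/(1+c["k1"]*(s@s))
    d=c["R"].T@np.array([s[0],s[1],1]);o=-c["R"].T@c["t"];return o,d
def onz(n,uv,z):
    o,d=ray(n,uv);return o+d*(z-o[2])/d[2]
def tri(u1,u2):
    f=lambda X:np.r_[(proj("scene",X)-u1).ravel(),(proj("top",X)-u2).ravel()]
    r=least_squares(f,onz("top",u2,0.05));return r.x,r.fun
def crop(im,box,k,name):
    x,y,w,h=box;c=cv2.resize(im[y:y+h,x:x+w],None,fx=k,fy=k,interpolation=cv2.INTER_CUBIC)
    for i in range(0,w,10):
        cv2.line(c,(i*k,0),(i*k,6 if (x+i)%50 else 14),(0,255,255),1)
        if (x+i)%20==0: cv2.putText(c,str(x+i),(i*k,24),0,.35,(0,255,255),1)
    for i in range(0,h,10):
        cv2.line(c,(0,i*k),(6,i*k),(0,255,255),1)
        if (y+i)%20==0: cv2.putText(c,str(y+i),(8,i*k+4),0,.35,(0,255,255),1)
    cv2.imwrite(name,c)
E
python3 - <<'E'
from h import *
s=cv2.imread("pics/scene0.png");t=cv2.imread("pics/top0.png")
crop(s,(310,160,220,190),3,"pics/s_fix.png");crop(t,(150,180,190,120),4,"pics/t_fix.png")
crop(t,(360,80,170,170),3,"pics/t_ch.png");crop(s,(90,60,220,200),3,"pics/s_ch.png")
for c in("scene","top"):
    for n in("chest","chest_drawer0_handle","pin","panel","fixture"):print(c,n,robot.recognise(c,n)[:1])
E
```

```text
scene chest [{'rect': [99.3, 67.9, 191.4, 183.9], 'p': 0.93}]
scene chest_drawer0_handle [{'rect': [198.9, 70.9, 87.7, 79.0], 'p': 0.6}]
scene pin [{'rect': [424.3, 260.1, 7.6, 5.4], 'p': 0.6}]
scene panel [{'rect': [339.3, 180.5, 153.5, 122.8], 'p': 0.88}]
scene fixture [{'rect': [318.2, 168.5, 205.2, 176.2], 'p': 0.87}]
top chest [{'rect': [368.9, 97.6, 142.5, 139.0], 'p': 0.77}]
top chest_drawer0_handle [{'rect': [383.1, 208.8, 126.8, 30.0], 'p': 0.85}]
top pin [{'rect': [270.9, 149.7, 24.4, 30.1], 'p': 0.74}]
top panel [{'rect': [193.2, 208.6, 122.6, 62.0], 'p': 0.71}]
top fixture [{'rect': [164.5, 191.0, 159.3, 96.5], 'p': 0.75}]
```

View pics/s_fix.png

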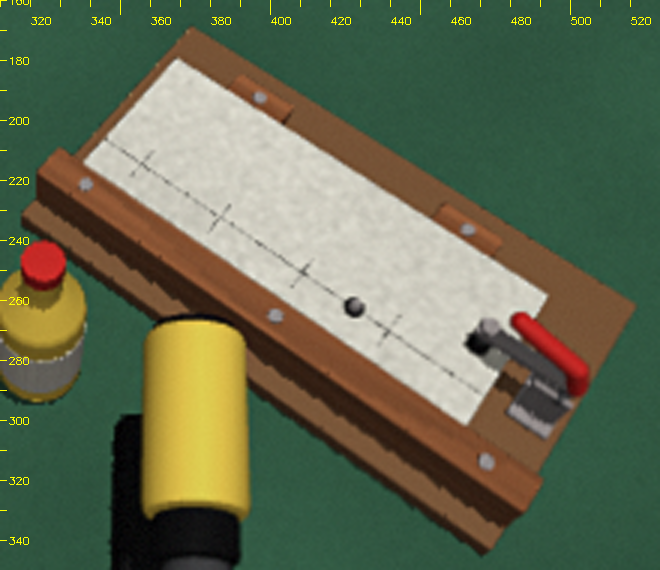

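View pics/t_fix.png

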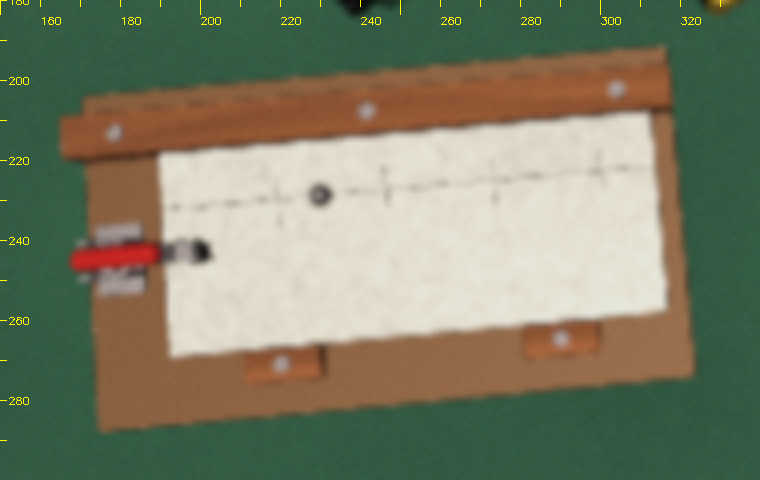

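View pics/t_ch.png

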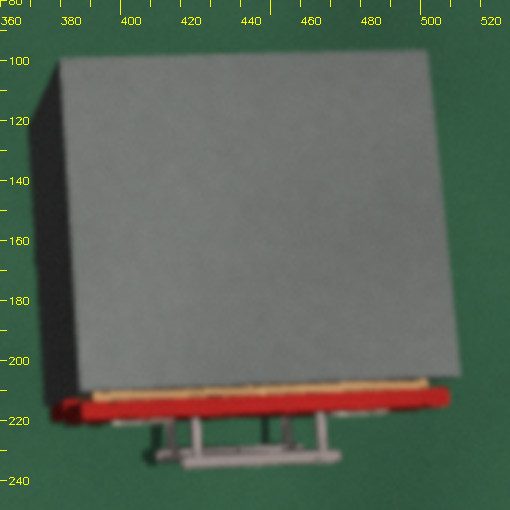

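View pics/s_ch.png

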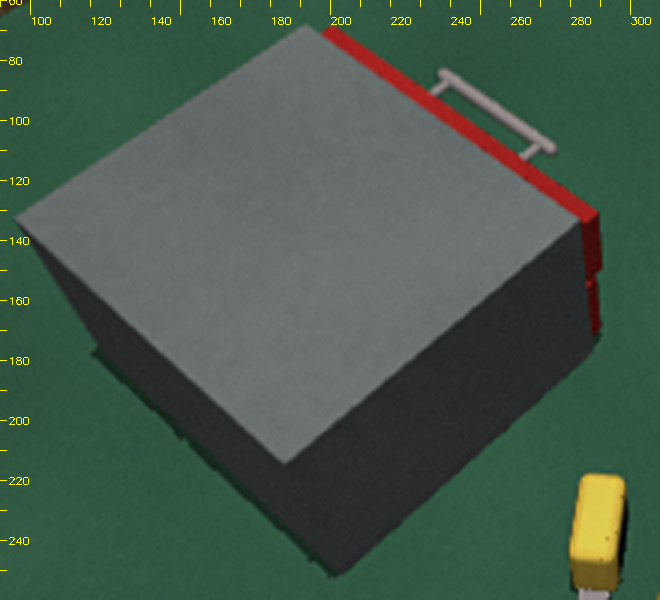

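```bash
cat > fit0.py <<'E'
from h import *
def T(p,L):
    c,s=np.cos(p[2]),np.sin(p[2]);L=np.atleast_2d(L)
    return np.c_[p[0]+c*L[:,0]-s*L[:,1],p[1]+s*L[:,0]+c*L[:,1],L[:,2]]
E
python3 - <<'E'
from fit0 import *
H=.164
C=np.array([[.14,.15,H],[.14,-.15,H],[-.14,-.15,H],[-.14,.15,H]])
tu=np.array([[380,99.3],[502.7,96.7],[513.3,205],[386.7,210]])
su=np.array([[185,214.3],[95,132.3],[191.7,68.3],[284,133.3]])
f=lambda p:np.r_[(proj("top",T(p,C))-tu).ravel(),(proj("scene",T(p,C))-su).ravel()]
r=least_squares(f,[.6,-.35,0]);print("chest",r.x,np.round(r.fun,1))
P=np.array([[.065,.17,.036],[.065,-.15,.036],[-.065,-.15,.036],[-.065,.17,.036]])
tp=np.array([[189.5,218],[312.5,208],[316.7,257],[192.5,269]])
sp=np.array([[369.3,179.3],[492.7,258.7]])
g=lambda p:np.r_[(proj("top",T(p,P))-tp).ravel(),(proj("scene",T(p,P[2:]))-sp).ravel()]
q=least_squares(g,[.5,.2,0]);print("fix",q.x,np.round(q.fun,1))
x,res=tri([428,262.3],[230,228.7]);print("pin",x,res)
for n,u in(("scene",[428,262.3]),("top",[230,228.7])):
    X=onz(n,u,.042);d=X[:2]-q.x[:2];c,s=np.cos(q.x[2]),np.sin(q.x[2]);print(n,X,"local",c*d[0]+s*d[1],-s*d[0]+c*d[1])
# handle ends: bar pts z=.126
for n,u in(("top",[421.5,233.5]),("top",[473,232]),("scene",[237,84]),("scene",[274,110])):
    X=onz(n,u,.126);d=X[:2]-r.x[:2];c,s=np.cos(r.x[2]),np.sin(r.x[2]);print(n,X,"local",c*d[0]+s*d[1],-s*d[0]+c*d[1])
E
```

```text
chest [ 0.71563135 -0.28925437  0.05357885] [-0.6 -2.6 -1.1 -2.8  0.4  3.7  0.1  3.9 -2.9  2.4 -3.2  1.9  2.5 -2.7
  1.9 -2.9]
fix [0.5124656  0.16682064 0.09865021] [-0.1  0.  -0.4 -0.3 -0.3  0.5 -0.6 -0.4 -0.6 -0.6 -0.2 -0.4]
pin [0.53382196 0.23706554 0.03492841] [-0.2627179  -0.03201702 -0.28834135  0.16008765]
scene [0.53704031 0.23822772 0.042     ] local 0.031488128426585396 0.06863953231215389
top [0.5339947  0.23480467 0.042     ] local 0.0281201971595355 0.06553309356877075
top [ 0.52500194 -0.23795836  0.126     ] local -0.18760878236749284 0.06143121385977936
top [ 0.52983047 -0.36397379  0.126     ] local -0.1895357188835884 -0.06466196746358498
scene [ 0.53048438 -0.36197332  0.126     ] local -0.1887756116184605 -0.0626993869621341
scene [ 0.52459166 -0.23628431  0.126     ] local -0.18792882513672537 0.06312483589135442
```

```bash
cat > plan.py <<'E'
import sys
from h import *
from scipy.spatial.transform import Rotation as Ro
def rot(s):
    q=s["tcp_rot"];return Ro.from_quat([q[1],q[2],q[3],q[0]]).as_matrix()
def th(M): return np.arctan2(M[1,0],M[0,0])
def plan(tx,ty,tz,tth,n=8,step=.045):
    s=robot.state();p=s["position"].copy();M=rot(s);t=th(M)
    print("now",np.round(p,4),"th",round(t,4),"tilt",np.round(M[:2,2],4),"F",np.round(s["contact_force"],1),"j",np.round(s["joints"],2),"w",round(s["gripper_width"],3),"clk",s["clock"])
    d=np.array([tx,ty,tz])-p;dt=(tth-t+np.pi)%(2*np.pi)-np.pi
    k=max(int(np.ceil(max(np.linalg.norm(d)/step,abs(dt)/.14))),1)
    print("rows needed",k)
    for i in range(min(k,n)):
        a=t+dt*i/k;R=np.array([[np.cos(a),np.sin(a),0],[np.sin(a),-np.cos(a),0],[0,0,-1]])
        print(np.round(R.T@d/k,4),round(-dt/k,3))
if __name__=="__main__": plan(*map(float,sys.argv[1:5]))
E
python3 - <<'E'
from fit0 import *
H=.164
tu=np.array([[380,99.3],[502.7,96.7],[513.3,205],[386.7,210]])
su=np.array([[185,214.3],[95,132.3],[191.7,68.3],[284,133.3]])
def f(p):
    xf=p[3];C=np.array([[.14,.15,H],[.14,-.15,H],[xf,-.15,H],[xf,.15,H]])
    return np.r_[(proj("top",T(p,C))-tu).ravel(),(proj("scene",T(p,C))-su).ravel()]
r=least_squares(f,[.6,-.35,0,-.12]);print("chest",r.x,np.round(r.fun,1))
E
python3 plan.py .527 -.300 .215 1.616
```

```text
chest [ 0.70846434 -0.28937454  0.05066638 -0.12419442] [-0.4  0.1 -0.7  0.2 -0.2  0.2 -0.4 -0.  -0.2 -0.  -0.2 -0.2 -0.1 -0.8
 -0.9 -0.3]
now [ 0.1684 -0.6019  0.2228] th 0.2728 tilt [0. 0.] F [ 0.5  0.1 -0.6] j [ 1.2   0.43  0.02  1.57 -0.01  1.13 -0.08] w 1.0 clk 0.6
rows needed 11
[ 0.0388 -0.0176  0.0007] -0.122
[ 0.0406 -0.0128  0.0007] -0.122
[ 0.0419 -0.0077  0.0007] -0.122
[ 0.0425 -0.0026  0.0007] -0.122
[0.0425 0.0026 0.0007] -0.122
[0.0419 0.0078 0.0007] -0.122
[0.0406 0.0128 0.0007] -0.122
[0.0388 0.0177 0.0007] -0.122
```

servo_tool(increments=[0.025, 0.0388, -0.0176, 0.0007, -0.122, 0.025, 0.0406, -0.0128, 0.0007, -0.122, 0.025, 0.0419, -0.0077, 0.0007, -0.122, 0.025, 0.0425, -0.0026, 0.0007, -0.122, 0.025, 0.0425, 0.0026, 0.0007, -0.122, 0.025, 0.0419, 0.0078, 0.0007, -0.122, 0.025, 0.0406, 0.0128, 0.0007, -0.122, 0.025, 0.0388, 0.0177, 0.0007, -0.122])

```text
clock: 1.4
position: [0.429, -0.379, 0.2167]
tcp_rot: [0.002, 0.805, 0.593, -0.003]
contact_force: [0.5, -0.8, 0.2]
gripper_width: 0.296
```

```bash
python3 plan.py .527 -.299 .21 1.621
```

```text
now [ 0.429  -0.379   0.2167] th 1.2701 tilt [-0.0022 -0.0062] F [ 0.5 -0.8  0.2] j [ 0.84  0.37 -0.29  1.7   0.13  1.09  0.21] w 0.296 clk 1.4
rows needed 3
[0.0351 0.0233 0.0022] -0.117
[0.0322 0.0273 0.0022] -0.117
[0.0288 0.0308 0.0022] -0.117
```

servo_tool(increments=[0.025, 0.0351, 0.0233, 0.002, -0.117, 0.025, 0.0322, 0.0273, 0.002, -0.117, 0.025, 0.0288, 0.0308, 0.002, -0.117, 0.025, 0, 0, 0, 0])

```text
clock: 1.8
position: [0.535, -0.2886, 0.2107]
tcp_rot: [0.002, 0.679, 0.734, -0.001]
contact_force: [0.3, -0.2, 0.3]
gripper_width: 0.296
```

```bash
python3 plan.py .527 -.299 .21 1.621
```

```text
now [ 0.535  -0.2886  0.2107] th 1.648 tilt [ 0.0024 -0.004 ] F [ 0.3 -0.2  0.3] j [ 0.68  0.45 -0.4   1.61  0.19  1.12  0.31] w 0.296 clk 1.8
rows needed 1
[-0.0097 -0.0087  0.0007] 0.027
```

servo_tool(increments=[0.025, -0.0097, -0.0087, 0.0, 0.027, 0.025, 0, 0, 0, 0, 0.025, 0, 0, 0.025, 0, 0.025, 0, 0, 0.02, 0, 0.025, 0, 0, 0, 0])

```text
clock: 2.3
position: [0.5233, -0.3055, 0.1655]
tcp_rot: [0.003, 0.694, 0.72, -0.002]
contact_force: [0.4, -0.4, -0.0]
gripper_width: 0.293
```

```bash
python3 plan.py .527 -.299 .126 1.621
python3 - <<'E'
from h import *
for n,b in(("scene",(170,20,200,150)),("top",(360,120,200,150))):
    im=robot.capture(n)[:,:,::-1].copy(); crop(im,b,3 ,f"pics/{n}1.png")
E
```

```text
now [ 0.5233 -0.3055  0.1655] th 1.6078 tilt [ 0.0021 -0.0077] F [ 0.4 -0.4 -0. ] j [ 0.7   0.48 -0.38  1.67  0.21  1.02  0.29] w 0.293 clk 2.3
rows needed 1
[0.0064 0.004  0.0395] -0.013
```

View pics/scene1.png

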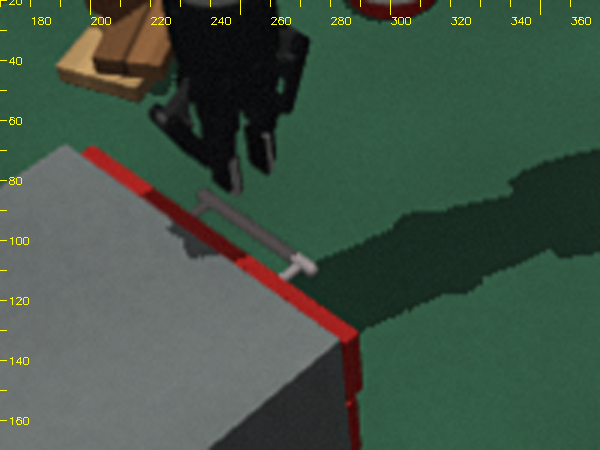

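View pics/top1.png

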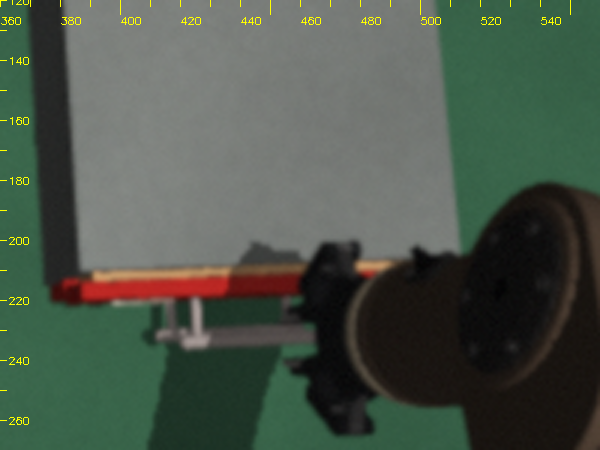

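The fingers straddle the bar line, with the tips near (238,78) and (262,58) in the scene view and the bar running (237,84)–(274,110). They are a few mm off centre, so I correct that and go down.

servo_tool(increments=[0.025, 0.004, 0.004, 0.003, -0.013, 0.025, 0.002, 0, 0.01, 0, 0.025, 0, 0, 0, 0])

```text
clock: 2.7
position: [0.5297, -0.3007, 0.1569]
tcp_rot: [0.007, 0.689, 0.724, -0.001]
contact_force: [1.1, -0.2, 0.1]
gripper_width: 0.296
```

```bash
python3 plan.py .527 -.299 .126 1.621
```

```text
now [ 0.5297 -0.3007  0.1569] th 1.6202 tilt [ 0.0088 -0.0112] F [ 1.1 -0.2  0.1] j [ 0.69  0.49 -0.38  1.68  0.22  0.99  0.28] w 0.296 clk 2.7
rows needed 1
[ 0.0018 -0.0026  0.0309] -0.001
```

servo_tool(increments=[0.025, 0.001, -0.002, 0.012, 0, 0.025, 0, 0, 0.012, 0, 0.025, 0, 0, 0.005, 0])

```text
clock: 3.0
position: [0.5285, -0.2999, 0.1266]
tcp_rot: [0.008, 0.689, 0.725, -0.001]
contact_force: [-1.2, 0.8, -0.3]
gripper_width: 0.295
```

```bash
python3 plan.py .527 -.299 .126 1.621
```

```text
now [ 0.5285 -0.2999  0.1266] th 1.6208 tilt [ 0.0105 -0.012 ] F [-1.2  0.8 -0.3] j [ 0.68  0.52 -0.37  1.72  0.24  0.93  0.26] w 0.295 clk 3.0
rows needed 1
[ 0.001  -0.0014  0.0006] -0.0
```

servo_tool(increments=[0.015, 0, 0, 0, 0, 0.015, 0, 0, 0, 0, 0.015, 0, -0.01, 0, 0, 0.015, 0, -0.015, 0, 0, 0.015, 0, -0.02, 0, 0, 0.015, 0, -0.02, 0, 0])

```text
clock: 3.6
position: [0.4623, -0.3024, 0.1251]
tcp_rot: [0.008, 0.688, 0.725, -0.0]
contact_force: [-0.4, -0.4, -0.2]
gripper_width: 0.176
```

```bash
python3 plan.py .347 -.3085 .126 1.621
```

```text
now [ 0.4623 -0.3024  0.1251] th 1.6233 tilt [ 0.0111 -0.0111] F [-0.4 -0.4 -0.2] j [ 0.77  0.45 -0.39  1.86  0.22  0.86  0.32] w 0.176 clk 3.6
rows needed 3
[-0.     -0.0385 -0.0003] 0.001
[-0.0001 -0.0385 -0.0003] 0.001
[-0.0001 -0.0385 -0.0003] 0.001
```

servo_tool(increments=[0.015, 0, -0.022, 0, 0, 0.015, 0, -0.022, 0, 0, 0.015, 0, -0.022, 0, 0, 0.015, 0, -0.02, 0, 0, 0.015, 0, -0.016, 0, 0, 0.015, 0, -0.006, 0, 0, 0.015, 0, 0, 0, 0])

```text
clock: 4.3
position: [0.3442, -0.3095, 0.1262]
tcp_rot: [0.01, 0.69, 0.724, -0.002]
contact_force: [1.0, 0.0, -0.4]
gripper_width: 0.178
```

```bash
python3 plan.py .347 -.3085 .126 1.621
python3 - <<'E'
from h import *
for n in("scene","top"):
    im=robot.capture(n)[:,:,::-1]; cv2.imwrite(f"pics/{n}2.png",im)
E
```

```text
now [ 0.3442 -0.3095  0.1262] th 1.6186 tilt [ 0.0116 -0.0155] F [ 1.   0.  -0.4] j [ 0.94  0.31 -0.4   2.06  0.18  0.78  0.48] w 0.178 clk 4.3
rows needed 1
[0.0008 0.0028 0.0002] -0.002
```

View pics/scene2.png

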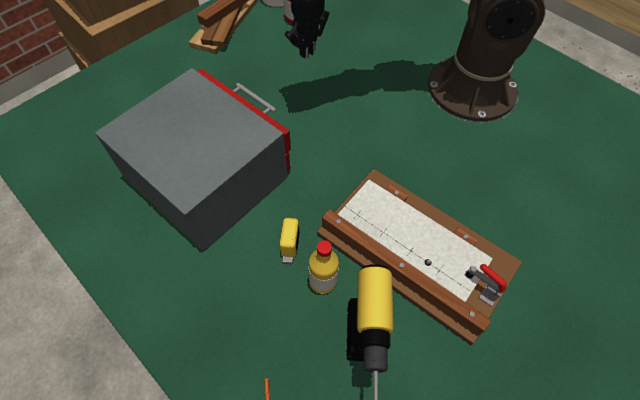

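View pics/top2.png

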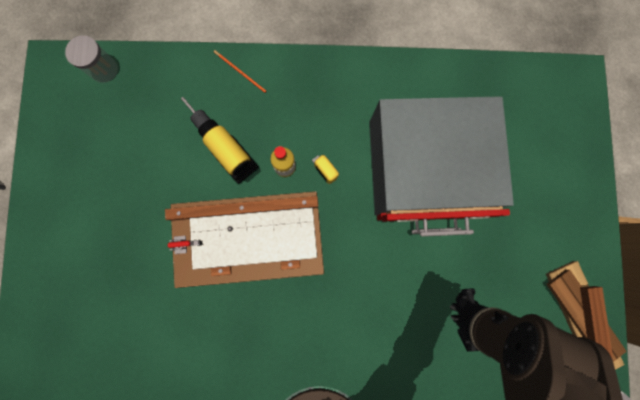

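The drawer did not move: the handle is still at (255,97) in the scene view, while the gripper is now away at (305,50). I'll check where the fingertips should project.

Run:
```python
from plan import *
s=robot.state();M=rot(s);p=s["position"]
for d in(-.005,.0,.014):
    for n in("scene","top"): print(d,n,proj(n,p+M[:,2]*d).round(1))
p1=np.array([.5233,-.3055,.1655])
print("earlier tips",[proj(n,p1+np.array([dx,0,-.014])).round(1) for n in("scene","top") for dx in(.012,-.012)])
x,r=tri([237,84],[473,232]);print(x,r);x,r=tri([274,110],[421.5,233.5]);print(x,r)
for n,b in(("scene",(250,0,120,90)),("top",(410,260,140,120))):
    im=cv2.imread(f"pics/{n}2.png"); crop(im,b,5 ,f"pics/{n}2c.png")
```

```text
-0.005 scene [[307.   55.9]]
-0.005 top [[453.5 310.8]]
0.0 scene [[307.   57.5]]
0.0 top [[452.8 310.4]]
0.014 scene [[307.   61.9]]
0.014 top [[450.6 309.3]]
earlier tips [array([[249.4,  89. ]]), array([[257.3,  83.8]]), array([[453.2, 229.1]]), array([[453.5, 239.4]])]
[ 0.52954719 -0.3644337   0.12392906] [-0.22340328 -0.0654639  -0.18170812  0.14526397]
[ 0.52453445 -0.23750617  0.12530512] [-0.31442635 -0.08061058 -0.26914049  0.20164609]
```

View pics/scene2c.png

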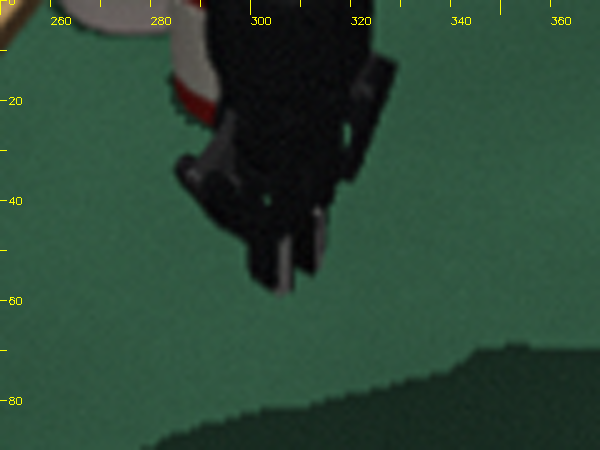

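View pics/top2c.png

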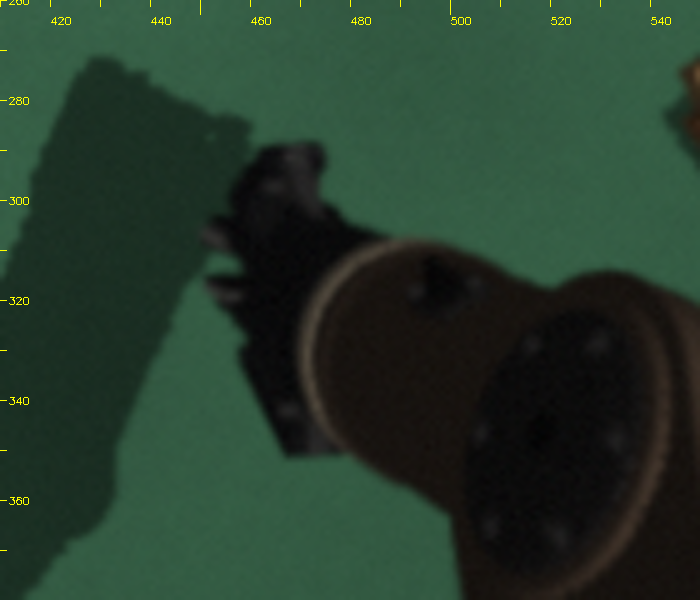

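Run:
```python
from plan import *
print(tri([308.5,56],[452.5,312.3]), robot.state()["position"],robot.state()["clock"])
```

```text
(array([ 0.34188148, -0.30731761,  0.12988121]), array([ 0.0623006 ,  0.01492589,  0.0481762 , -0.03476424])) [ 0.34555134 -0.30935815  0.12618591] 4.4
```

The fingertips measure about z≈0.127–0.130, well above the nominal figure, so the fingers passed over the bar. I'll redo it about 17 mm lower.

```bash
python3 plan.py .5275 -.299 .17 1.621
```

```text
now [ 0.3456 -0.3094  0.1262] th 1.6196 tilt [ 0.0123 -0.0154] F [-0.1 -0.4 -0.3] j [ 0.94  0.32 -0.4   2.06  0.18  0.78  0.47] w 0.173 clk 4.4
rows needed 5
[ 0.0003  0.0364 -0.0088] -0.0
[ 0.0003  0.0364 -0.0088] -0.0
[ 0.0003  0.0364 -0.0088] -0.0
[ 0.0003  0.0364 -0.0088] -0.0
[ 0.0003  0.0364 -0.0088] -0.0
```

servo_tool(increments=[0.026, 0, 0.002, -0.03, 0, 0.026, 0, 0.03, -0.015, 0, 0.026, 0, 0.035, 0, 0, 0.026, 0, 0.035, 0, 0, 0.026, 0, 0.035, 0, 0, 0.026, 0, 0.025, 0, 0, 0.026, 0, 0.005, 0, 0, 0.026, 0, 0, 0, 0])

```text
clock: 5.2
position: [0.5259, -0.2967, 0.1745]
tcp_rot: [0.011, 0.688, 0.726, 0.001]
contact_force: [-0.6, 0.5, 0.5]
gripper_width: 0.304
```

```bash
python3 plan.py .5275 -.299 .17 1.621
```

```text
now [ 0.5259 -0.2967  0.1745] th 1.6243 tilt [ 0.0174 -0.0128] F [-0.6  0.5  0.5] j [ 0.71  0.47 -0.41  1.68  0.22  1.02  0.28] w 0.304 clk 5.2
rows needed 1
[-0.0024  0.0015  0.0045] 0.003
```

servo_tool(increments=[0.026, -0.002, 0.001, 0.02, 0, 0.026, 0, 0, 0.02, 0, 0.026, 0, 0, 0.015, 0, 0.026, 0, 0, 0.008, 0, 0.026, 0, 0, 0, 0])

```text
clock: 5.7
position: [0.5256, -0.3, 0.1098]
tcp_rot: [0.011, 0.688, 0.726, 0.001]
contact_force: [0.6, 0.0, 1.0]
gripper_width: 0.309
```

```bash
python3 plan.py .527 -.299 .107 1.621
python3 - <<'E'
from h import *
for n,b in(("scene",(170,20,160,120)),("top",(400,180,160,120))):
    im=robot.capture(n)[:,:,::-1].copy(); crop(im,b,4 ,f"pics/{n}3.png")
E
```

```text
now [ 0.5256 -0.3     0.1098] th 1.6237 tilt [ 0.0164 -0.0134] F [0.6 0.  1. ] j [ 0.7   0.54 -0.39  1.75  0.26  0.89  0.25] w 0.309 clk 5.7
rows needed 1
[0.0009 0.0014 0.0028] 0.003
```

View pics/scene3.png

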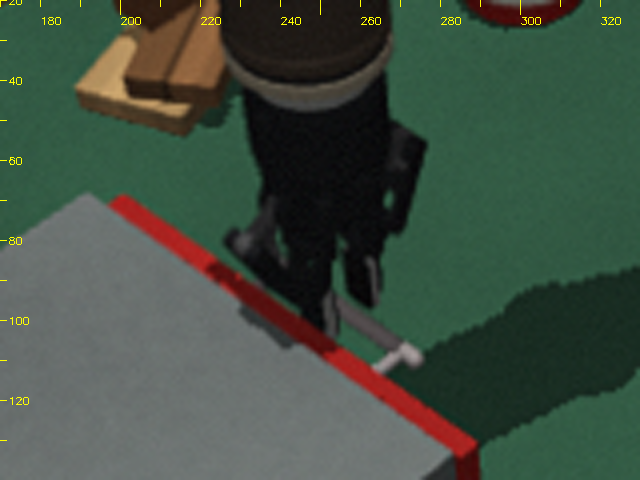

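View pics/top3.png

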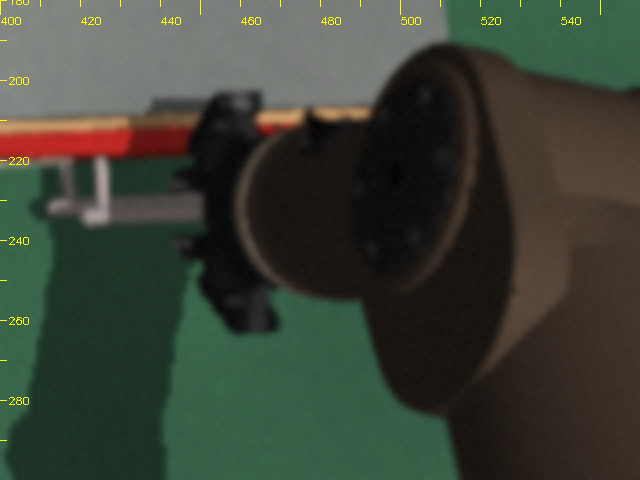

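The fingers now straddle the bar: the tips at (250,103) and (261,95) are below it in the scene view. I'll grip it so the width confirms contact.

servo_tool(increments=[0.0, 0, 0.001, 0, 0, 0.0, 0, 0, 0, 0, 0.0, 0, 0, 0, 0, 0.0, 0, 0, 0, 0])

```text
clock: 6.2
position: [0.5278, -0.3005, 0.1123]
tcp_rot: [0.012, 0.688, 0.725, 0.001]
contact_force: [0.7, -0.3, -4.7]
gripper_width: 0.093
```

servo_tool(increments=[0.0, 0, -0.008, 0, 0, 0.0, 0, -0.012, 0, 0, 0.0, 0, -0.015, 0, 0])

```text
clock: 6.5
position: [0.4937, -0.3023, 0.1122]
tcp_rot: [0.014, 0.688, 0.726, 0.002]
contact_force: [0.5, -0.3, -1.6]
gripper_width: 0.098
```

```bash
python3 plan.py .347 -.3085 .112 1.621
python3 - <<'E'
from h import *
for n,b in(("scene",(170,20,160,120)),("top",(400,180,160,120))):
    im=robot.capture(n)[:,:,::-1].copy(); crop(im,b,4 ,f"pics/{n}4.png")
E
```

```text
now [ 0.4937 -0.3023  0.1122] th 1.6247 tilt [ 0.0233 -0.0155] F [ 0.5 -0.3 -1.6] j [ 0.74  0.5  -0.4   1.82  0.25  0.85  0.28] w 0.098 clk 6.5
rows needed 4
[ 0.0004 -0.0367  0.0001] 0.001
[ 0.0004 -0.0367  0.0001] 0.001
[ 0.0004 -0.0367  0.0001] 0.001
[ 0.0003 -0.0367  0.0001] 0.001
```

View pics/scene4.png

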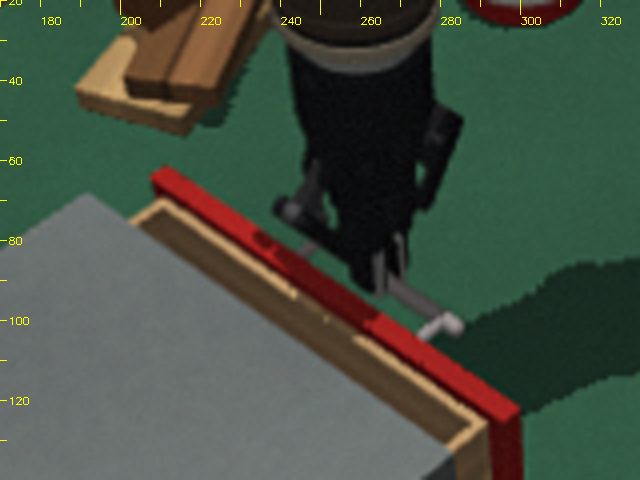

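The drawer is coming out with the bar in the grip. Continuing.

servo_tool(increments=[0.0, 0, -0.022, 0, 0, 0.0, 0, -0.022, 0, 0, 0.0, 0, -0.022, 0, 0, 0.0, 0, -0.022, 0, 0, 0.0, 0, -0.022, 0, 0, 0.0, 0, -0.02, 0, 0, 0.0, 0, -0.01, 0, 0, 0.0, 0, 0, 0, 0])

```text
clock: 7.4
position: [0.3464, -0.3099, 0.1122]
tcp_rot: [0.017, 0.688, 0.725, 0.003]
contact_force: [-1.2, -0.5, -7.9]
gripper_width: 0.094
```

```bash
python3 plan.py .347 -.3085 .112 1.621
```

```text
now [ 0.3464 -0.3099  0.1122] th 1.6223 tilt [ 0.0279 -0.0195] F [-1.2 -0.5 -7.9] j [ 0.96  0.33 -0.42  2.09  0.21  0.73  0.46] w 0.094 clk 7.4
rows needed 1
[0.0014 0.0007 0.0002] 0.001
```

servo_tool(increments=[0.035, 0, 0, 0, 0, 0.035, 0, 0, 0, 0, 0.035, 0, 0, -0.02, 0, 0.035, 0, 0, -0.03, 0, 0.06, 0, 0, -0.03, 0, 0.06, 0, 0, -0.03, 0, 0.06, 0, -0.03, 0, 0, 0.06, 0, -0.04, 0, 0])

```text
clock: 8.2
position: [0.285, -0.3111, 0.2266]
tcp_rot: [0.021, 0.683, 0.73, 0.006]
contact_force: [-0.6, -1.0, -0.4]
gripper_width: 0.703
```

```bash
python3 plan.py .45 -.3085 .22 1.621
python3 - <<'E'
from h import *
for n in("scene","top"):
    im=robot.capture(n)[:,:,::-1].copy(); cv2.imwrite(f"pics/{n}5.png",im)
    for k in("jig","jig_grip","jig_hole"): print(n,k,robot.recognise(n,k)[:2])
E
```

```text
now [ 0.285  -0.3111  0.2266] th 1.6364 tilt [ 0.0384 -0.0205] F [-0.6 -1.  -0.4] j [ 1.12  0.11 -0.44  2.03  0.04  0.97  0.73] w 0.703 clk 8.2
rows needed 4
[-0.0021  0.0412  0.0017] 0.004
[-0.0019  0.0412  0.0017] 0.004
[-0.0017  0.0412  0.0017] 0.004
[-0.0016  0.0412  0.0017] 0.004
scene jig [{'rect': [236.1, 77.0, 72.4, 47.4], 'p': 0.78}]
scene jig_grip [{'rect': [235.1, 77.0, 78.4, 46.2], 'p': 0.69}]
scene jig_hole [{'rect': [234.9, 74.4, 73.4, 46.3], 'p': 0.88}]
top jig [{'rect': [401.0, 229.9, 75.7, 33.4], 'p': 0.74}]
top jig_grip [{'rect': [398.9, 224.4, 77.8, 40.3], 'p': 0.9}]
top jig_hole [{'rect': [401.1, 231.6, 74.4, 30.9], 'p': 0.6}]
```

View pics/scene5.png

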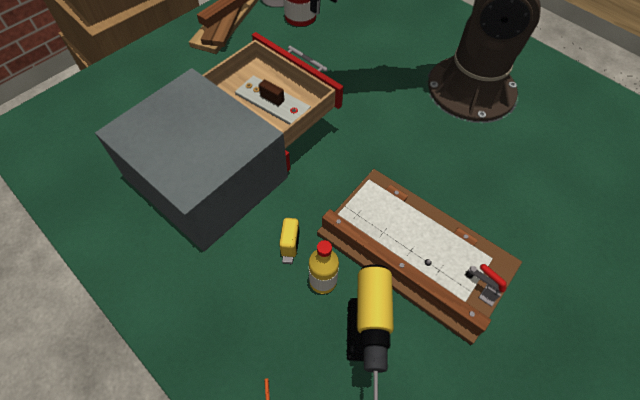

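View pics/top5.png

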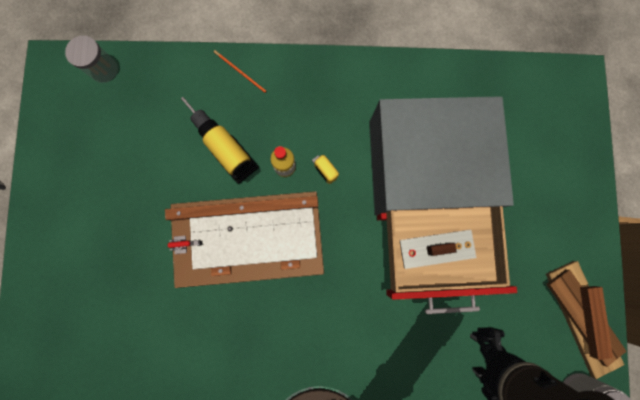

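Run:
```python
from h import *
for n,b in(("scene",(225,65,95,70)),("top",(390,215,100,60))):
    im=cv2.imread(f"pics/{n}5.png"); crop(im,b,8 ,f"pics/{n}5c.png")
```

View pics/scene5c.png

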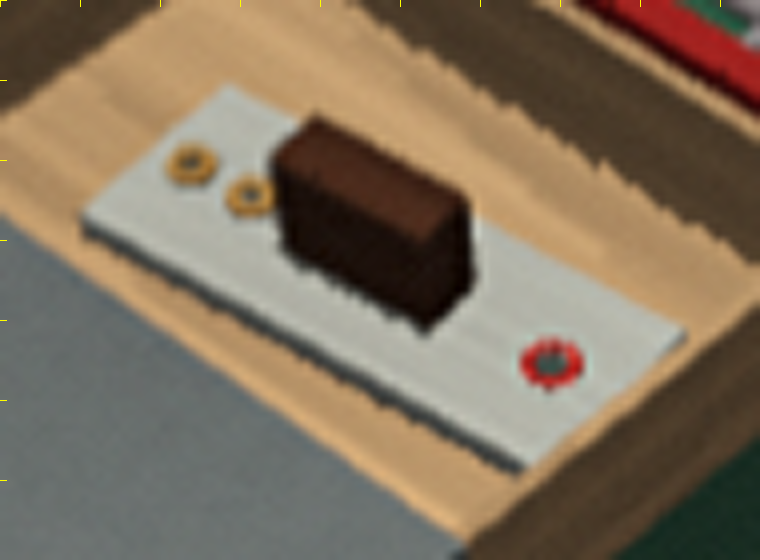

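View pics/top5c.png

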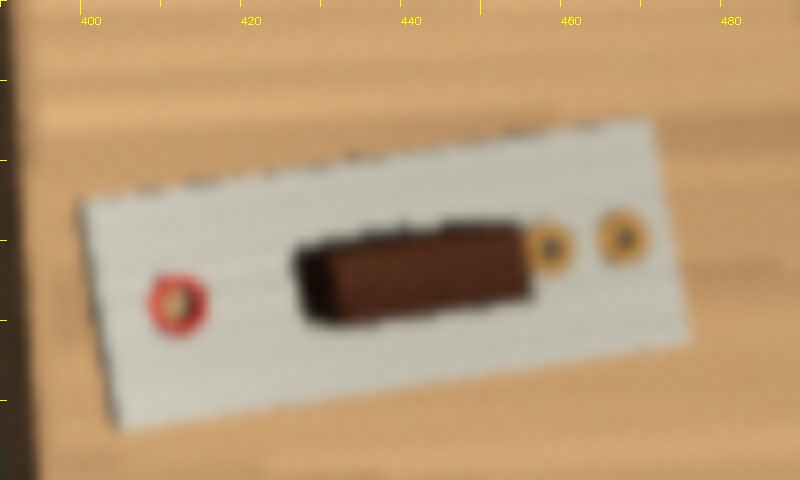

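```bash
python3 - <<'E'
from fit0 import *
z=.102
J=np.array([[.035,.09,z],[.035,-.09,z],[-.035,-.09,z],[-.035,.09,z],[0,.066,z]])
tu=np.array([[400.6,240.4],[471.3,230.3],[476.3,257.9],[405.3,268.8],[412.3,253.1]])
su=np.array([[290.6,123.3],[235.6,91.9],[253.5,75.9],[310.4,106.5],[294,110.3]])
for nm,fs in(("both",[("top",tu),("scene",su)]),("top",[("top",tu)]),("scene",[("scene",su)])):
    f=lambda p:np.concatenate([(proj(n,T(p,J))-u).ravel() for n,u in fs])
    r=least_squares(f,[.45,-.3,0]);print(nm,r.x,np.round(r.fun,1))
E
python3 plan.py .468 -.308 .23 1.7
```

```text
both [ 0.48816166 -0.2863858   0.14639005] [-0.4 -0.5 -0.1 -0.4 -0.1  0.2 -0.6 -0.2 -0.2 -0.3  1.8  0.4 -1.  -1.2
 -0.3 -1.2 -0.1 -0.6 -0.5 -0.1]
top [ 0.4876076 -0.2870285  0.1507911] [-0.1 -0.1  0.1 -0.4  0.2  0.3 -0.2  0.2  0.1  0. ]
scene [ 0.48918758 -0.28518799  0.14084584] [ 1.6  1.  -0.9 -0.9 -0.1 -0.9 -0.1  0.  -0.6  0.4]
now [ 0.2842 -0.3107  0.2255] th 1.6341 tilt [ 0.036  -0.0187] F [ 0.2 -0.2  0.4] j [ 1.12  0.11 -0.43  2.03  0.04  0.97  0.72] w 0.705 clk 8.6
rows needed 5
[-0.0018  0.0367 -0.0009] -0.013
[-0.0023  0.0367 -0.0009] -0.013
[-0.0028  0.0367 -0.0009] -0.013
[-0.0032  0.0366 -0.0009] -0.013
[-0.0037  0.0366 -0.0009] -0.013
```

```bash
python3 plan.py .488 -.2865 .205 1.719
```

```text
now [ 0.2842 -0.3107  0.2255] th 1.6341 tilt [ 0.036  -0.0187] F [ 0.2 -0.2  0.4] j [ 1.12  0.11 -0.43  2.03  0.04  0.97  0.72] w 0.705 clk 8.6
rows needed 5
[0.0023 0.041  0.0041] -0.017
[0.0016 0.041  0.0041] -0.017
[0.0009 0.041  0.0041] -0.017
[0.0002 0.041  0.0041] -0.017
[-0.0005  0.041   0.0041] -0.017
```

servo_tool(increments=[0.05, 0.002, 0.03, 0.002, -0.017, 0.05, 0.001, 0.04, 0.004, -0.02, 0.05, 0.001, 0.04, 0.004, -0.02, 0.05, 0, 0.04, 0.004, -0.017, 0.05, 0, 0.025, 0.004, -0.01, 0.05, 0, 0.01, 0, 0, 0.05, 0, 0, 0, 0])

```text
clock: 9.3
position: [0.4797, -0.2846, 0.2107]
tcp_rot: [0.019, 0.651, 0.759, 0.006]
contact_force: [-0.6, 0.5, -0.7]
gripper_width: 0.583
```

```bash
python3 plan.py .488 -.2865 .165 1.719
```

```text
now [ 0.4797 -0.2846  0.2107] th 1.7239 tilt [ 0.0361 -0.0147] F [-0.6  0.5 -0.7] j [ 0.82  0.36 -0.5   1.76  0.2   1.03  0.4 ] w 0.583 clk 9.3
rows needed 2
[-0.0016  0.004   0.0229] 0.002
[-0.0016  0.004   0.0229] 0.002
```

servo_tool(increments=[0.05, -0.002, 0.003, 0.015, 0.002, 0.05, -0.001, 0.003, 0.015, 0, 0.05, 0, 0, 0.005, 0, 0.05, 0, 0, 0, 0])

```text
clock: 9.7
position: [0.4841, -0.2887, 0.1722]
tcp_rot: [0.017, 0.653, 0.757, 0.005]
contact_force: [-0.3, -0.3, 0.3]
gripper_width: 0.584
```

```bash
sed -i 's/    for i in range(min(k,n)):/    for i in range(min(k,n)):\n        if i==0: print("exact total",np.round(M.T@d,4),round(-dt,4))/' plan.py; python3 plan.py .488 -.2865 .119 1.719
```

```text
now [ 0.4841 -0.2887  0.1722] th 1.7186 tilt [ 0.0327 -0.0152] F [-0.3 -0.3  0.3] j [ 0.8   0.41 -0.49  1.79  0.23  0.96  0.37] w 0.584 clk 9.7
rows needed 2
exact total [0.0027 0.0026 0.0533] -0.0004
[0.0008 0.0021 0.0266] -0.0
[0.0008 0.0021 0.0266] -0.0
```

servo_tool(increments=[0.05, 0.002, 0.002, 0.015, 0, 0.05, 0.001, 0.001, 0.015, 0, 0.05, 0, 0, 0.012, 0, 0.05, 0, 0, 0, 0])

```text
clock: 10.1
position: [0.4859, -0.2878, 0.1294]
tcp_rot: [0.018, 0.654, 0.756, 0.004]
contact_force: [-0.3, 0.4, -0.5]
gripper_width: 0.588
```

```bash
python3 plan.py .488 -.2865 .119 1.719
python3 - <<'E'
from h import *
for n,b in(("scene",(215,45,120,90)),("top",(380,200,120,90))):
    im=robot.capture(n)[:,:,::-1].copy(); crop(im,b,6 ,f"pics/{n}6.png")
E
```

```text
now [ 0.4859 -0.2878  0.1294] th 1.715 tilt [ 0.0322 -0.0168] F [-0.3  0.4 -0.5] j [ 0.78  0.46 -0.47  1.84  0.27  0.87  0.33] w 0.588 clk 10.1
rows needed 1
exact total [0.0012 0.002  0.0104] -0.004
[0.001  0.0023 0.0104] -0.004
```

View pics/scene6.png

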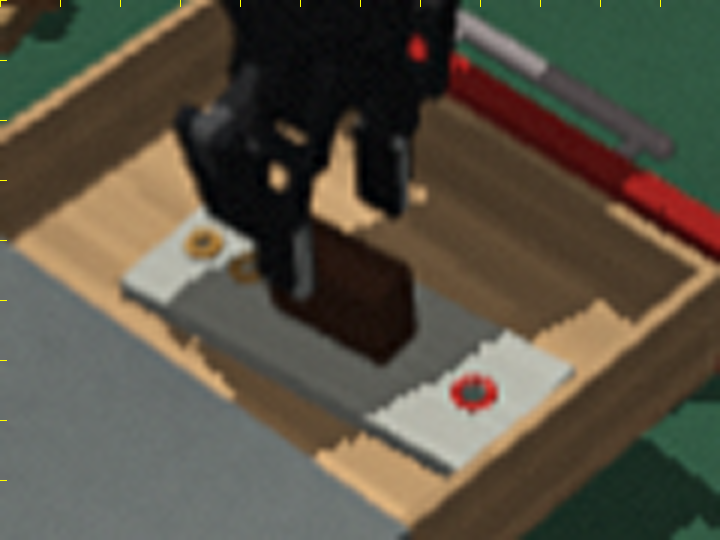

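View pics/top6.png

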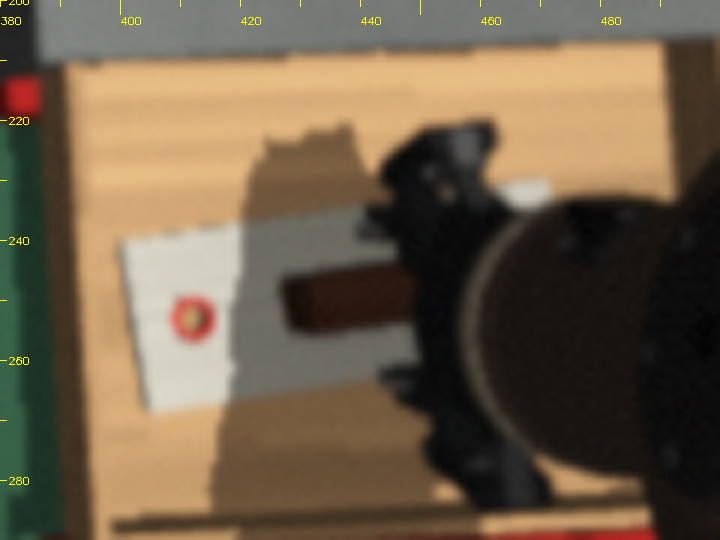

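Run:
```python
from plan import *
s=robot.state();M=rot(s);p=s["position"]
for w in(.025,-.025):
  for d in(-.015,0,.014):
    X=p+M[:,1]*w+M[:,2]*d
    print(w,d,X.round(4),[proj(n,X).round(1)[0] for n in("scene","top")])
# triangulate tips: +x finger scene(264.5,94) top(440,239)? 
print(tri([264.5,93.5],[441,238])); print(tri([280.5,80],[445,263.5]))
```

```text
0.025 -0.015 [ 0.5111 -0.2842  0.1467] [array([263.6,  89.9]), array([443.7, 239.4])]
0.025 0 [ 0.5116 -0.2845  0.1317] [array([264. ,  94.7]), array([441.6, 239.3])]
0.025 0.014 [ 0.5121 -0.2847  0.1177] [array([264.4,  99. ]), array([439.7, 239.1])]
-0.025 -0.015 [ 0.4617 -0.2914  0.1451] [array([277.3,  78.2]), array([447.1, 260.8])]
-0.025 0 [ 0.4622 -0.2917  0.1301] [array([277.5,  83. ]), array([444.9, 260.3])]
-0.025 0.014 [ 0.4627 -0.2919  0.1161] [array([277.8,  87.4]), array([442.9, 259.8])]
(array([ 0.51416477, -0.27936189,  0.14095022]), array([-0.20842708, -0.05584719, -0.17357745,  0.13270353]))
(array([ 0.4547712 , -0.28916848,  0.13658908]), array([-0.15445318, -0.03984833, -0.1253276 ,  0.09384556]))
```

The tips measure about level with the TCP or higher, again some 14 mm shorter than nominal. I'll go deeper in small steps and watch the force.

servo_tool(increments=[0.05, 0.001, 0.002, 0.008, -0.004, 0.05, 0, 0, 0.004, 0, 0.05, 0, 0, 0.0, 0])

```text
clock: 10.5
position: [0.4903, -0.2876, 0.1198]
tcp_rot: [0.02, 0.653, 0.757, 0.005]
contact_force: [-0.5, -0.0, 0.5]
gripper_width: 0.591
```

servo_tool(increments=[0.05, 0, 0, 0.004, 0, 0.05, 0, 0, 0.003, 0, 0.05, 0, 0, 0, 0])

```text
clock: 10.8
position: [0.4908, -0.2878, 0.1125]
tcp_rot: [0.02, 0.653, 0.757, 0.005]
contact_force: [0.0, -0.3, -0.8]
gripper_width: 0.588
```

```bash
python3 plan.py .488 -.2865 .106 1.719
```

```text
now [ 0.4908 -0.2878  0.1125] th 1.719 tilt [ 0.0373 -0.0195] F [ 0.  -0.3 -0.8] j [ 0.77  0.48 -0.46  1.85  0.29  0.83  0.32] w 0.588 clk 10.8
rows needed 1
exact total [ 0.0018 -0.0028  0.0063] -0.0
[ 0.0017 -0.0026  0.0065] -0.0
```

servo_tool(increments=[0.05, 0.001, -0.002, 0.004, 0, 0.05, 0, 0, 0, 0, 0.03, 0, 0, 0, 0, 0.03, 0, 0, 0, 0])

```text
clock: 11.2
position: [0.4885, -0.2871, 0.108]
tcp_rot: [0.02, 0.653, 0.757, 0.005]
contact_force: [-0.8, -0.1, -0.1]
gripper_width: 0.356
```

servo_tool(increments=[0.0, 0, 0, 0, 0, 0.0, 0, 0, 0, 0, 0.0, 0, 0, 0, 0])

```text
clock: 11.5
position: [0.489, -0.2871, 0.1087]
tcp_rot: [0.021, 0.652, 0.758, 0.005]
contact_force: [0.3, 0.5, -1.8]
gripper_width: 0.269
```

```bash
python3 plan.py .488 -.2865 .106 1.719
python3 - <<'E'
from h import *
for n,b in(("scene",(215,45,120,90)),):
    im=robot.capture(n)[:,:,::-1].copy(); crop(im,b,6 ,f"pics/{n}7.png")
E
```

```text
now [ 0.489  -0.2871  0.1087] th 1.7193 tilt [ 0.038 -0.02 ] F [ 0.3  0.5 -1.8] j [ 0.77  0.49 -0.46  1.86  0.29  0.82  0.31] w 0.269 clk 11.5
rows needed 1
exact total [ 0.0008 -0.001   0.0027] 0.0003
[ 0.0007 -0.0009  0.0027] 0.0
```

View pics/scene7.png

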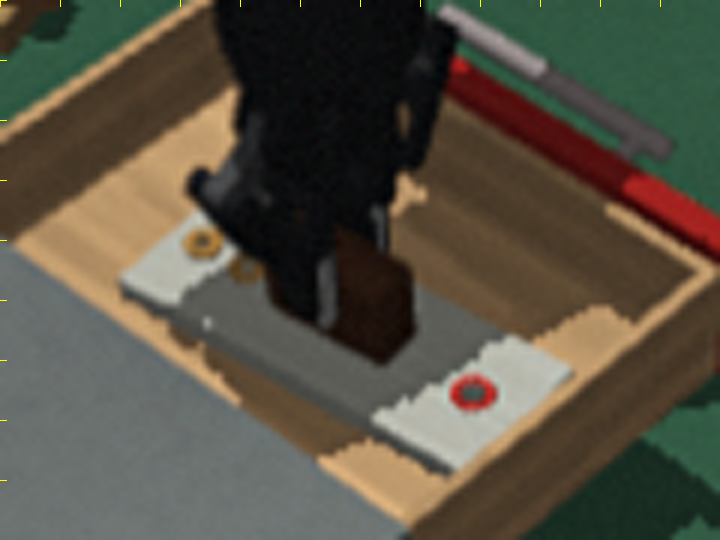

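Gripped: 23 mm across the block, with the tips just above the plate. Lifting.

servo_tool(increments=[0.0, 0, 0, -0.01, 0, 0.0, 0, 0.001, -0.02, 0, 0.0, 0, 0.001, -0.025, 0, 0.0, 0, 0.001, -0.025, 0, 0.0, 0, 0.001, -0.02, 0, 0.0, 0, 0, 0, 0])

```text
clock: 12.15
position: [0.4864, -0.2831, 0.2122]
tcp_rot: [0.017, 0.652, 0.758, 0.004]
contact_force: [-0.1, -0.2, -4.4]
gripper_width: 0.273
```

```bash
python3 plan.py .5427 .1587 .21 1.6695
python3 - <<'E'
from h import *
for n,b in(("scene",(215,15,120,90)),):
    im=robot.capture(n)[:,:,::-1].copy(); crop(im,b,6 ,f"pics/{n}8.png")
E
```

```text
now [ 0.4864 -0.2831  0.2122] th 1.7199 tilt [ 0.0319 -0.0162] F [-0.1 -0.2 -4.4] j [ 0.81  0.37 -0.5   1.74  0.21  1.04  0.39] w 0.273 clk 12.15
rows needed 10
exact total [ 0.4285  0.1214 -0.0032] 0.0504
[0.0429 0.0121 0.0002] 0.005
[0.0429 0.0119 0.0002] 0.005
[0.043  0.0117 0.0002] 0.005
[0.043  0.0115 0.0002] 0.005
[0.0431 0.0113 0.0002] 0.005
[0.0431 0.011  0.0002] 0.005
[0.0432 0.0108 0.0002] 0.005
[0.0433 0.0106 0.0002] 0.005
```

View pics/scene8.png

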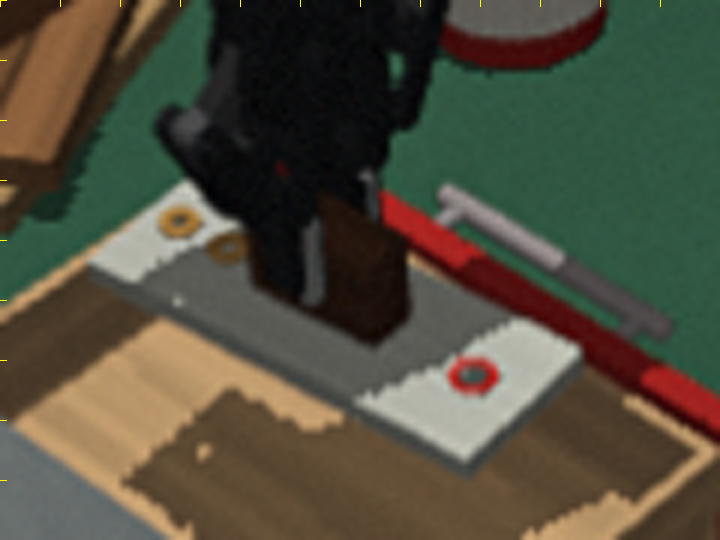

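The jig is lifted, level in the hand with the hole at the +y end. Carrying it to the fixture.

servo_tool(increments=[0.0, 0.02, 0.005, 0, 0.004, 0.0, 0.035, 0.01, 0, 0.006, 0.0, 0.04, 0.011, 0, 0.006, 0.0, 0.04, 0.011, 0, 0.006, 0.0, 0.04, 0.011, 0, 0.006, 0.0, 0.04, 0.011, 0, 0.006, 0.0, 0.04, 0.011, 0, 0.006, 0.0, 0.04, 0.011, 0, 0.006])

```text
clock: 13.0
position: [0.5225, 0.0206, 0.1949]
tcp_rot: [0.01, 0.676, 0.737, -0.002]
contact_force: [-0.0, -0.3, -3.7]
gripper_width: 0.269
```

```bash
python3 plan.py .5427 .1587 .21 1.6695
```

```text
now [0.5225 0.0206 0.1949] th 1.6562 tilt [ 0.0128 -0.0165] F [-0.  -0.3 -3.7] j [ 0.3   0.35 -0.59  1.83  0.25  1.02 -0.3 ] w 0.269 clk 13.0
rows needed 4
exact total [ 0.1356  0.0321 -0.0171] -0.0133
[ 0.034   0.008  -0.0038] -0.003
[ 0.0339  0.0081 -0.0038] -0.003
[ 0.0339  0.0082 -0.0038] -0.003
[ 0.0339  0.0083 -0.0038] -0.003
```

servo_tool(increments=[0.0, 0.034, 0.008, -0.005, -0.003, 0.0, 0.034, 0.008, -0.005, -0.003, 0.0, 0.028, 0.006, -0.003, -0.003, 0.0, 0.012, 0.003, -0.002, 0, 0.0, 0, 0, 0, 0])

```text
clock: 13.5
position: [0.5327, 0.1414, 0.2013]
tcp_rot: [0.006, 0.669, 0.743, -0.005]
contact_force: [-0.4, -0.2, -4.2]
gripper_width: 0.271
```

```bash
python3 plan.py .5427 .1587 .15 1.6695
python3 - <<'E'
from h import *
for n in ("scene","top"):
    im=robot.capture(n)[:,:,::-1].copy(); cv2.imwrite(f"pics/{n}9.png",im)
E
```

```text
now [0.5327 0.1414 0.2013] th 1.6755 tilt [ 0.0017 -0.0148] F [-0.4 -0.2 -4.2] j [ 0.09  0.41 -0.61  1.74  0.28  1.08 -0.52] w 0.271 clk 13.5
rows needed 2
exact total [0.017  0.0118 0.051 ] 0.006
[0.0081 0.0059 0.0256] 0.003
[0.0081 0.0059 0.0256] 0.003
```

View pics/scene9.png

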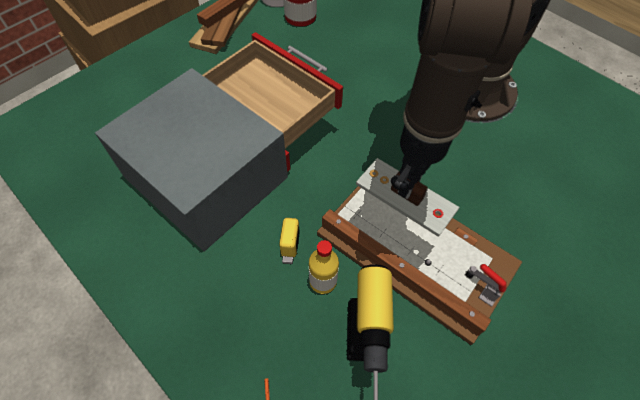

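View pics/top9.png

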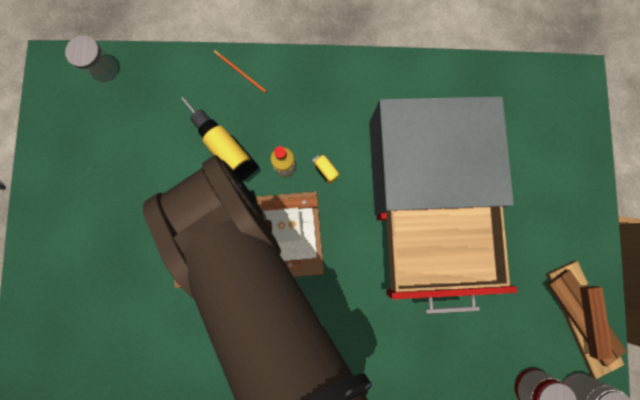

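Scene view: the jig is held over the panel with its hole near (438,213) and the pin visible at (428,262). The arm hides the fixture in the top view. I'll go lower, then measure the jig relative to the panel.

servo_tool(increments=[0.0, 0.007, 0.003, 0.02, 0.003, 0.0, 0.005, 0.003, 0.025, 0.003, 0.0, 0.002, 0.001, 0.025, 0, 0.0, 0, 0, 0.015, 0, 0.0, 0, 0, 0, 0])

```text
clock: 14.1
position: [0.5395, 0.1396, 0.1115]
tcp_rot: [0.008, 0.677, 0.735, -0.009]
contact_force: [0.0, 0.4, -4.4]
gripper_width: 0.273
```

```bash
python3 plan.py .5387 .1587 .08 1.6695
python3 - <<'E'
from h import *
im=robot.capture("scene")[:,:,::-1].copy(); cv2.imwrite("pics/scene10.png",im); crop(im,(320,150,210,160),4,"pics/scene10c.png")
E
```

```text
now [0.5395 0.1396 0.1115] th 1.6528 tilt [ 0.0002 -0.0235] F [ 0.   0.4 -4.4] j [ 0.04  0.51 -0.56  1.83  0.37  0.91 -0.61] w 0.273 clk 14.1
rows needed 1
exact total [0.0199 0.0008 0.031 ] -0.0167
[0.0191 0.0008 0.0315] -0.017
```

View pics/scene10c.png

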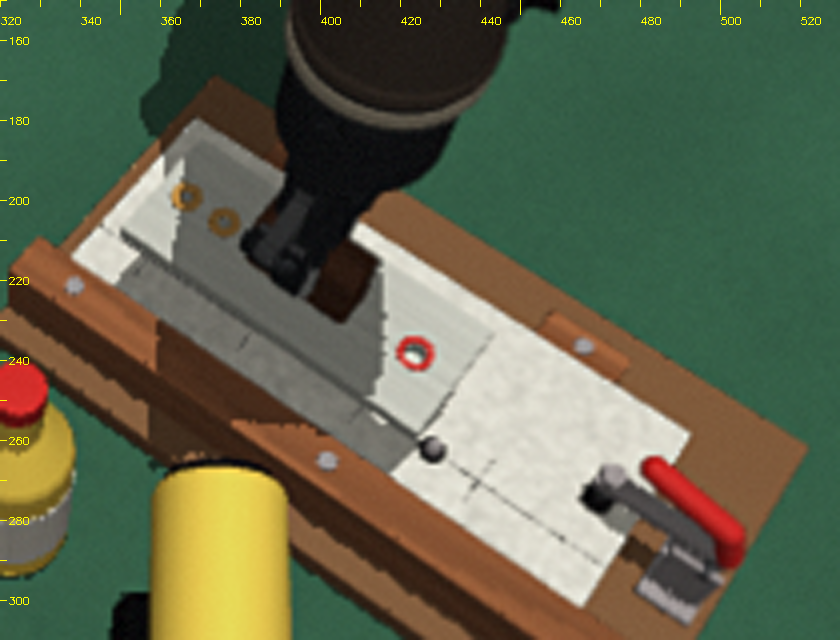

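```bash
cat > jigfit.py <<'E'
from fit0 import *
from plan import rot,th
FIX=np.array([.5125,.1668,.0987])
def loc(X,F=FIX):
    d=X[:2]-F[:2];c,s=np.cos(F[2]),np.sin(F[2]);return np.array([c*d[0]+s*d[1],-s*d[0]+c*d[1]])
def scene_bias():
    # scene cam: panel far corners + pin vs model; returns pin world by scene at z=.042
    return onz("scene",[428,262.3],.042)
E
python3 - <<'E'
from jigfit import *
s=robot.state();p=s["position"];zt=p[2]-.007
hole=onz("scene",[423.8,238.3],zt);print("hole",hole,"rel TCP",hole-p,th(rot(s)))
a=onz("scene",[350,208],zt);b=onz("scene",[423.7,259],zt);c=onz("scene",[443,233],zt)
print(a,b,c,np.linalg.norm(a-b),np.linalg.norm(b-c),"yaw",np.arctan2(-(b-a)[0],(b-a)[1]))
ps=scene_bias();print("pin scene",ps,"hole->pin",ps-hole, "in fix axes",loc(ps)-loc(hole))
E
```

```text
hole [0.53366324 0.2077768  0.10541107] rel TCP [-0.00629866  0.06815766 -0.007     ] 1.6525117791340236
[0.58494994 0.05761754 0.10541107] [0.56917017 0.23465838 0.10541107] [0.49734149 0.22795689 0.10541107] 0.1777426731242103 0.07214062572898401 yaw 0.08889577095208048
pin scene [0.53704031 0.23822772 0.042     ] hole->pin [ 0.00337707  0.03045092 -0.06341107] in fix axes [0.00636126 0.02996994]
```

```bash
python3 plan.py .5423 .1568 .076 1.6695
```

```text
now [0.54   0.1396 0.1124] th 1.6525 tilt [ 0.0012 -0.0234] F [ 0.7 -1.2 -4.3] j [ 0.04  0.51 -0.56  1.83  0.36  0.91 -0.61] w 0.268 clk 14.15
rows needed 1
exact total [0.0178 0.0038 0.036 ] -0.017
[0.0169 0.0037 0.0364] -0.017
```

servo_tool(increments=[0.0, 0.01, 0.002, 0.012, -0.01, 0.0, 0.006, 0.001, 0.012, -0.006, 0.0, 0.001, 0, 0.005, 0, 0.0, 0, 0, 0, 0])

```text
clock: 14.55
position: [0.5435, 0.1563, 0.0828]
tcp_rot: [0.009, 0.672, 0.74, -0.007]
contact_force: [-0.0, 0.6, -3.4]
gripper_width: 0.266
```

```bash
python3 plan.py .5423 .1568 .073 1.6695
```

```text
now [0.5435 0.1563 0.0828] th 1.6671 tilt [ 0.0047 -0.0229] F [-0.   0.6 -3.4] j [-0.    0.56 -0.54  1.84  0.4   0.86 -0.65] w 0.266 clk 14.55
rows needed 1
exact total [ 0.0009 -0.0011  0.0098] -0.0024
[ 0.0006 -0.0011  0.0098] -0.002
```

servo_tool(increments=[0.0, 0.0005, -0.001, 0.005, -0.002, 0.0, 0, 0, 0.004, 0, 0.0, 0, 0, 0, 0])

```text
clock: 14.85
position: [0.5427, 0.1568, 0.0736]
tcp_rot: [0.01, 0.671, 0.741, -0.007]
contact_force: [0.7, -0.1, -3.8]
gripper_width: 0.27
```

```bash
python3 plan.py .5423 .1568 .063 1.6695
python3 - <<'E'
from h import *
im=robot.capture("scene")[:,:,::-1].copy(); cv2.imwrite("pics/scene11.png",im); crop(im,(330,170,180,140),4,"pics/scene11c.png")
E
```

```text
now [0.5427 0.1568 0.0736] th 1.6698 tilt [ 0.0056 -0.0227] F [ 0.7 -0.1 -3.8] j [-0.01  0.57 -0.54  1.85  0.41  0.84 -0.66] w 0.27 clk 14.85
rows needed 1
exact total [ 0.0002 -0.0004  0.0106] 0.0003
[-0.     -0.0004  0.0106] 0.0
```

View pics/scene11c.png

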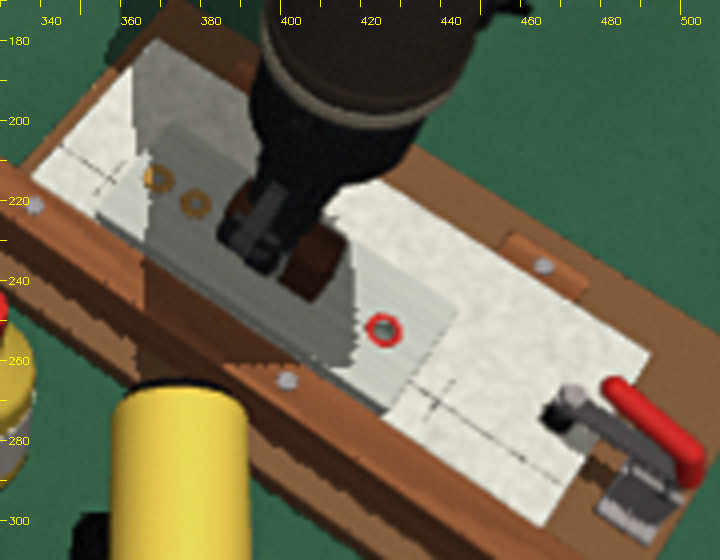

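Run:
```python
from jigfit import *
p=robot.state()["position"];zt=p[2]-.007
h=onz("scene",[426,252.7],zt);ps=scene_bias();print("hole",h,"pin-hole fix axes",loc(ps)-loc(h))
e=onz("scene",[426.3,273.8],zt);print("edge corner loc",loc(e),"a corner",loc(onz("scene",[354,224],zt)),"hole loc",loc(h))
```

```text
hole [0.53543047 0.22506098 0.06679783] pin-hole fix axes [0.00289945 0.01294402]
edge corner loc [0.06729974 0.08024399] a corner [ 0.06752561 -0.09742566] hole loc [0.0285599  0.05571786]
```

The hole is about 13 mm short of the pin along the fence and 3 mm further from the fence than the seated position. Lowering onto the pin.

servo_tool(increments=[0.0, 0, 0, 0.004, 0, 0.0, 0, 0, 0.002, 0, 0.0, 0, 0, 0.002, 0])

```text
clock: 15.2
position: [0.5434, 0.1566, 0.0659]
tcp_rot: [0.01, 0.671, 0.741, -0.006]
contact_force: [-0.5, 0.0, -3.7]
gripper_width: 0.267
```

servo_tool(increments=[0.0, 0, 0, 0.0015, 0, 0.0, 0, 0, 0.0015, 0])

```text
clock: 15.4
position: [0.5434, 0.1565, 0.0626]
tcp_rot: [0.01, 0.671, 0.741, -0.006]
contact_force: [0.5, -0.2, -4.2]
gripper_width: 0.264
```

servo_tool(increments=[0.0, 0, 0, 0.0015, 0, 0.0, 0, 0, 0.001, 0])

```text
clock: 15.6
position: [0.5434, 0.1559, 0.0604]
tcp_rot: [0.01, 0.672, 0.741, -0.006]
contact_force: [-2.0, -3.2, 5.2]
gripper_width: 0.269
```

servo_tool(increments=[0.0, 0, 0, 0.0015, 0, 0.0, 0, 0, 0.001, 0])

```text
clock: 15.8
position: [0.5431, 0.155, 0.0587]
tcp_rot: [0.011, 0.672, 0.741, -0.007]
contact_force: [-2.6, -3.8, 5.9]
gripper_width: 0.272
```

Contact: the vertical force went from −4 to +6 N. Checking the picture.

```bash
python3 plan.py .5423 .1568 .063 1.6695
python3 - <<'E'
from h import *
im=robot.capture("scene")[:,:,::-1].copy(); cv2.imwrite("pics/scene12.png",im); crop(im,(340,190,140,105),5,"pics/scene12c.png")
E
```

```text
now [0.5431 0.155  0.0587] th 1.6684 tilt [ 0.0067 -0.0249] F [-2.6 -3.8  5.9] j [-0.02  0.59 -0.53  1.86  0.43  0.81 -0.68] w 0.272 clk 15.8
rows needed 1
exact total [ 0.0018 -0.0006 -0.0044] -0.0011
[ 0.0019 -0.0006 -0.0043] -0.001
```

View pics/scene12c.png

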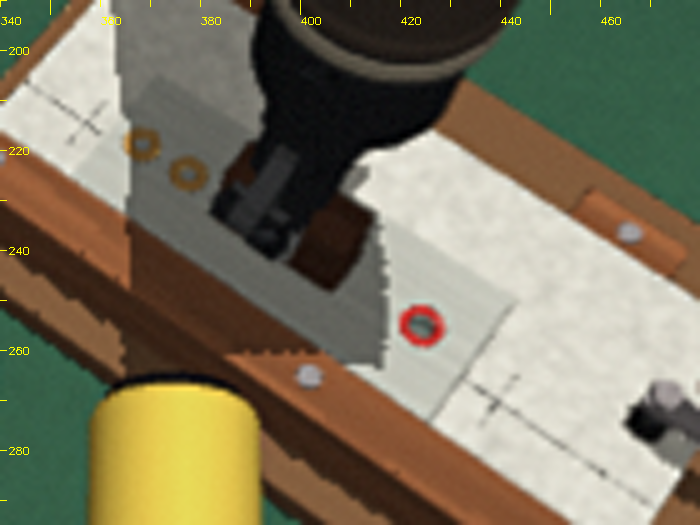

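Run:
```python
from jigfit import *
ps=scene_bias()
for zt in(.052,.056):
    h=onz("scene",[424.4,255],zt);print("pin-hole fix axes",loc(ps)-loc(h))
```

```text
pin-hole fix axes [0.00418993 0.01383474]
pin-hole fix axes [0.00210772 0.01355419]
```

servo_tool(increments=[0.0, 0.002, 0.0012, -0.0005, 0, 0.0, 0.002, 0.001, 0, 0])

```text
clock: 16.05
position: [0.5431, 0.1553, 0.059]
tcp_rot: [0.012, 0.672, 0.74, -0.011]
contact_force: [-5.4, -8.4, 7.8]
gripper_width: 0.272
```

servo_tool(increments=[0.0, 0, 0, -0.0015, 0, 0.0, 0, 0, 0, 0])

```text
clock: 16.25
position: [0.5428, 0.1553, 0.0606]
tcp_rot: [0.011, 0.672, 0.74, -0.011]
contact_force: [-0.4, 0.1, -4.2]
gripper_width: 0.267
```

```bash
python3 plan.py .5423 .1568 .063 1.6695
```

```text
now [0.5428 0.1553 0.0606] th 1.6668 tilt [ 0.0026 -0.0312] F [-0.4  0.1 -4.2] j [-0.02  0.59 -0.52  1.86  0.43  0.82 -0.68] w 0.267 clk 16.25
rows needed 1
exact total [ 0.0014 -0.0004 -0.0025] -0.0027
[ 0.0015 -0.0004 -0.0024] -0.003
```

servo_tool(increments=[0.0, 0, 0, 0.0008, 0, 0.0, 0, 0, 0.0004, 0])

```text
clock: 16.45
position: [0.543, 0.1553, 0.0594]
tcp_rot: [0.012, 0.672, 0.74, -0.011]
contact_force: [-1.3, -2.1, 3.1]
gripper_width: 0.266
```

servo_tool(increments=[0.0, 0.002, 0.0005, 0, 0, 0.0, 0.002, 0.0005, 0, 0])

```text
clock: 16.65
position: [0.543, 0.1556, 0.0594]
tcp_rot: [0.013, 0.673, 0.74, -0.013]
contact_force: [-4.6, -9.4, 6.9]
gripper_width: 0.272
```

servo_tool(increments=[0.0, 0.004, -0.0005, -0.0006, 0, 0.0, 0.004, 0, 0, 0])

```text
clock: 16.85
position: [0.5422, 0.1596, 0.06]
tcp_rot: [0.014, 0.674, 0.738, -0.015]
contact_force: [-3.6, -7.9, 5.8]
gripper_width: 0.27
```

```bash
python3 plan.py .5423 .1568 .063 1.6695
```

```text
now [0.5422 0.1596 0.06  ] th 1.6619 tilt [ 0.0007 -0.0422] F [-3.6 -7.9  5.8] j [-0.04  0.59 -0.52  1.85  0.43  0.83 -0.7 ] w 0.27 clk 16.85
rows needed 1
exact total [-0.0029 -0.0002 -0.0028] -0.0076
[-0.0028 -0.0002 -0.003 ] -0.008
```

servo_tool(increments=[0.0, 0.002, 0.0005, -0.0006, -0.006, 0.0, 0.003, 0.0005, 0, -0.004])

```text
clock: 17.05
position: [0.5425, 0.1617, 0.0605]
tcp_rot: [0.016, 0.671, 0.741, -0.018]
contact_force: [-3.9, -7.9, 6.0]
gripper_width: 0.266
```

```bash
python3 plan.py .5423 .1568 .063 1.6695
python3 - <<'E'
from h import *
im=robot.capture("scene")[:,:,::-1].copy(); cv2.imwrite("pics/scene13.png",im); crop(im,(340,190,140,105),5,"pics/scene13c.png")
E
```

```text
now [0.5425 0.1617 0.0605] th 1.6702 tilt [-0.0005 -0.0468] F [-3.9 -7.9  6. ] j [-0.05  0.59 -0.52  1.84  0.44  0.84 -0.7 ] w 0.266 clk 17.05
rows needed 1
exact total [-0.005  -0.0007 -0.0022] 0.0007
[-0.0049 -0.0007 -0.0025] 0.001
```

View pics/scene13c.png

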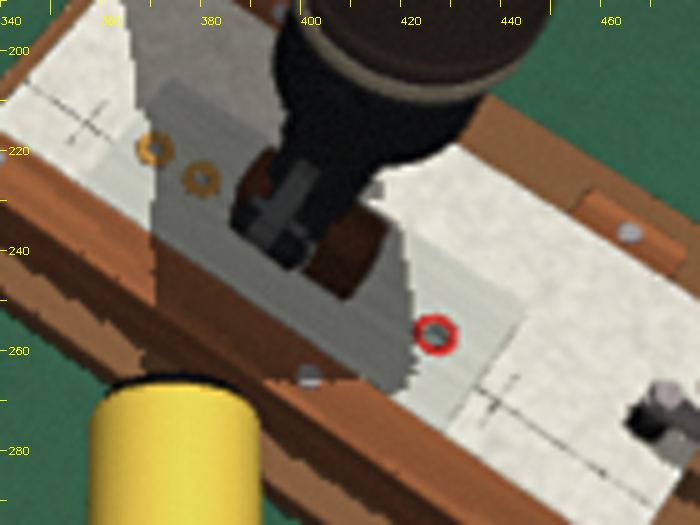

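Run:
```python
from jigfit import *
ps=scene_bias()
for zt in(.054,.056):
    h=onz("scene",[427,257],zt);print("pin-hole fix axes",loc(ps)-loc(h))
```

```text
pin-hole fix axes [0.00268483 0.00714978]
pin-hole fix axes [0.00164486 0.00702552]
```

servo_tool(increments=[0.0, 0.002, 0.0012, -0.0005, 0, 0.0, 0.002, 0.0012, 0, -0.003])

```text
clock: 17.3
position: [0.5425, 0.1624, 0.0606]
tcp_rot: [0.016, 0.671, 0.741, -0.021]
contact_force: [-6.8, -9.4, 11.7]
gripper_width: 0.272
```

servo_tool(increments=[0.0, 0.003, 0.001, -0.0012, 0, 0.0, 0.002, 0.001, -0.0004, 0])

```text
clock: 17.5
position: [0.5423, 0.1642, 0.0614]
tcp_rot: [0.016, 0.671, 0.74, -0.025]
contact_force: [-4.2, -4.4, 2.1]
gripper_width: 0.267
```

```bash
python3 plan.py .5423 .1568 .063 1.6695
```

```text
now [0.5423 0.1642 0.0614] th 1.669 tilt [-0.0092 -0.0586] F [-4.2 -4.4  2.1] j [-0.06  0.6  -0.51  1.83  0.44  0.86 -0.71] w 0.267 clk 17.5
rows needed 1
exact total [-0.0074 -0.0008 -0.0012] -0.0005
[-0.0073 -0.0007 -0.0016] -0.001
```

servo_tool(increments=[0.0, 0.003, 0.0015, -0.0003, 0, 0.0, 0.002, 0.0015, -0.0003, 0])

```text
clock: 17.7
position: [0.5421, 0.1664, 0.0606]
tcp_rot: [0.016, 0.672, 0.74, -0.029]
contact_force: [-4.7, -2.2, -2.4]
gripper_width: 0.268
```

```bash
python3 plan.py .5423 .1568 .063 1.6695
python3 - <<'E'
from h import *
im=robot.capture("scene")[:,:,::-1].copy(); cv2.imwrite("pics/scene14.png",im); crop(im,(340,190,140,105),5,"pics/scene14c.png")
E
```

```text
now [0.5421 0.1664 0.0606] th 1.6682 tilt [-0.0149 -0.0641] F [-4.7 -2.2 -2.4] j [-0.07  0.6  -0.51  1.82  0.44  0.87 -0.71] w 0.268 clk 17.7
rows needed 1
exact total [-0.0097 -0.0008 -0.0018] -0.0013
[-0.0095 -0.0007 -0.0024] -0.001
```

View pics/scene14c.png

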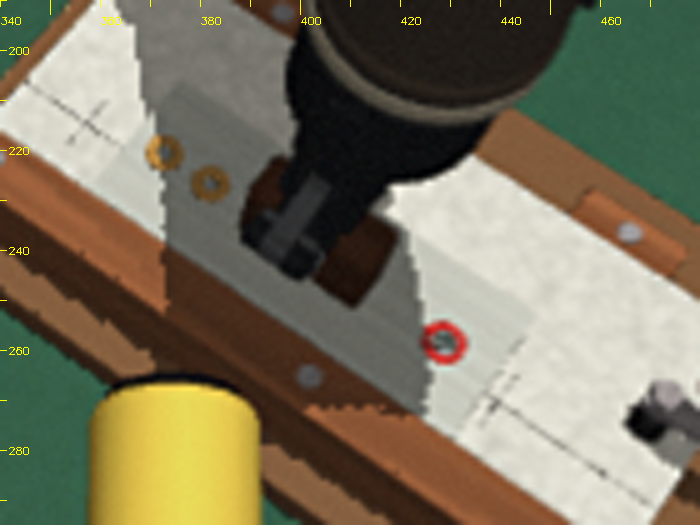

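Run:
```python
from jigfit import *
ps=scene_bias()
for zt in(.052,.055):
    h=onz("scene",[428.8,258.4],zt);print("pin-hole fix axes",loc(ps)-loc(h))
```

```text
pin-hole fix axes [0.00337469 0.00273219]
pin-hole fix axes [0.00181602 0.00256244]
```

servo_tool(increments=[0.0, 0.0015, 0.001, 0.0008, 0, 0.0, 0.001, 0.001, 0.0008, 0])

```text
clock: 17.95
position: [0.542, 0.1687, 0.0577]
tcp_rot: [0.015, 0.671, 0.74, -0.03]
contact_force: [-5.6, -2.1, -0.9]
gripper_width: 0.269
```

```bash
python3 plan.py .5423 .1568 .063 1.6695
```

```text
now [0.542  0.1687 0.0577] th 1.6692 tilt [-0.0185 -0.0655] F [-5.6 -2.1 -0.9] j [-0.08  0.61 -0.51  1.82  0.44  0.87 -0.72] w 0.269 clk 17.95
rows needed 1
exact total [-0.0122 -0.001  -0.0045] -0.0003
[-0.0119 -0.0008 -0.0053] -0.0
```

The TCP is dropping under light load and its estimate matches the seated position. I'll ease off sideways and let it go down.

servo_tool(increments=[0.0, 0.0, -0.001, 0.0012, 0, 0.0, 0.0, 0, 0.001, 0])

```text
clock: 18.15
position: [0.5417, 0.1693, 0.0552]
tcp_rot: [0.015, 0.671, 0.74, -0.03]
contact_force: [-1.7, -2.9, -2.4]
gripper_width: 0.272
```

```bash
python3 plan.py .5423 .1568 .063 1.6695
python3 - <<'E'
from h import *
im=robot.capture("scene")[:,:,::-1].copy(); cv2.imwrite("pics/scene15.png",im); crop(im,(340,190,140,105),5,"pics/scene15c.png")
E
```

```text
now [0.5417 0.1693 0.0552] th 1.6694 tilt [-0.0171 -0.0641] F [-1.7 -2.9 -2.4] j [-0.08  0.61 -0.51  1.82  0.44  0.87 -0.72] w 0.272 clk 18.15
rows needed 1
exact total [-0.013  -0.0008 -0.007 ] -0.0001
[-0.0125 -0.0006 -0.0078] -0.0
```

View pics/scene15c.png

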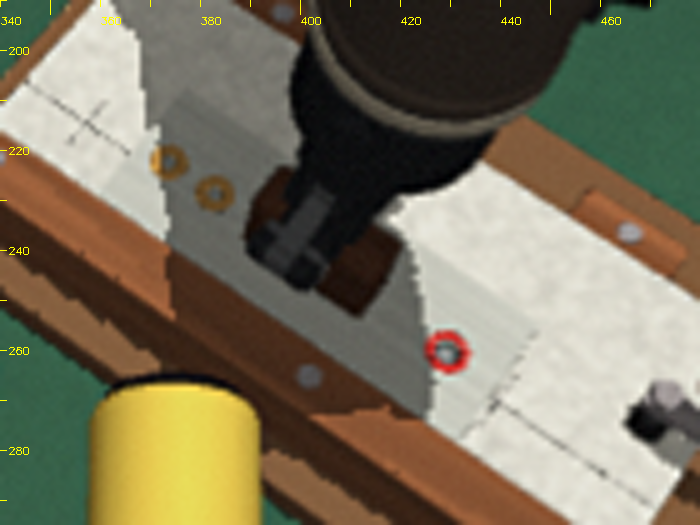

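The pin shows inside the red ring at (447,351) in the crop. Going down further.

servo_tool(increments=[0.0, -0.0005, 0, 0.0012, 0, 0.0, 0.0, 0, 0.001, 0])

```text
clock: 18.4
position: [0.5418, 0.1688, 0.0532]
tcp_rot: [0.015, 0.671, 0.74, -0.029]
contact_force: [-7.0, -3.3, 11.5]
gripper_width: 0.27
```

servo_tool(increments=[0.0, 0, 0, 0.0012, 0, 0.0, 0.0, 0, 0.001, 0])

```text
clock: 18.6
position: [0.5418, 0.1687, 0.0532]
tcp_rot: [0.016, 0.671, 0.74, -0.029]
contact_force: [-5.0, -2.1, 8.5]
gripper_width: 0.266
```

```bash
python3 plan.py .5423 .1568 .063 1.6695
```

```text
now [0.5418 0.1687 0.0532] th 1.6694 tilt [-0.0158 -0.0647] F [-5.  -2.1  8.5] j [-0.08  0.61 -0.51  1.83  0.44  0.86 -0.72] w 0.266 clk 18.6
rows needed 1
exact total [-0.0125 -0.0008 -0.009 ] -0.0001
[-0.0119 -0.0006 -0.0098] -0.0
```

servo_tool(increments=[0.0, 0, -0.0008, 0.002, 0, 0.0, 0.0, -0.0005, 0.003, 0])

```text
clock: 18.8
position: [0.5414, 0.1687, 0.0525]
tcp_rot: [0.018, 0.671, 0.74, -0.028]
contact_force: [-15.3, -5.2, 33.1]
gripper_width: 0.267
```

servo_tool(increments=[0.0, 0, 0, 0.004, 0, 0.0, 0.0, 0, 0.004, 0])

```text
clock: 19.0
position: [0.541, 0.1686, 0.052]
tcp_rot: [0.02, 0.671, 0.74, -0.028]
contact_force: [-18.4, -8.3, 47.7]
gripper_width: 0.269
```

```bash
python3 plan.py .5423 .1568 .063 1.6695
python3 - <<'E'
from h import *
im=robot.capture("scene")[:,:,::-1].copy(); cv2.imwrite("pics/scene16.png",im); crop(im,(340,190,120,90),6,"pics/scene16c.png")
print(robot.state()["wrist_torque"])
E
```

```text
now [0.541  0.1686 0.052 ] th 1.6694 tilt [-0.008  -0.0684] F [-18.4  -8.3  47.7] j [-0.08  0.61 -0.5   1.84  0.45  0.85 -0.73] w 0.269 clk 19.0
rows needed 1
exact total [-0.0125 -0.     -0.0102] -0.0001
[-0.0118  0.0001 -0.011 ] -0.0
[-1.79269629  3.04360592 -0.00654013]
```

View pics/scene16c.png

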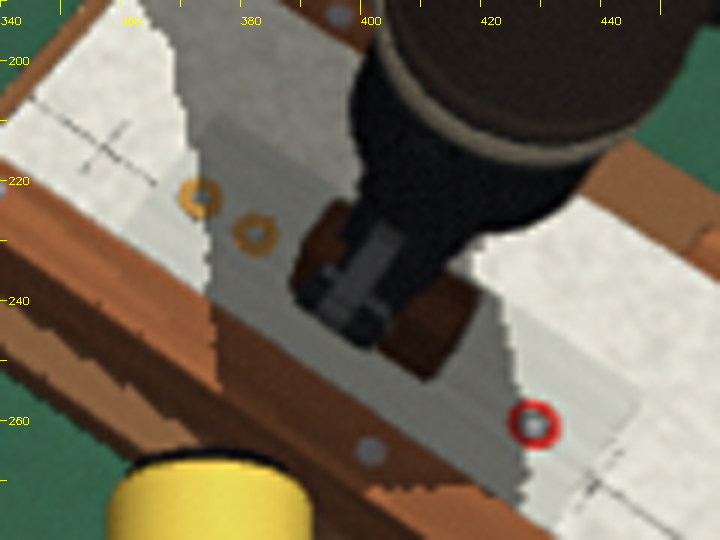

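servo_tool(increments=[0.0, 0, -0.001, 0, 0, 0.0, 0.0, -0.0005, 0.001, 0])

```text
clock: 19.25
position: [0.5409, 0.169, 0.0535]
tcp_rot: [0.021, 0.671, 0.74, -0.026]
contact_force: [0.1, -0.6, -4.1]
gripper_width: 0.267
```

```bash
python3 plan.py .5423 .1568 .063 1.6695
python3 - <<'E'
from jigfit import *
ps=scene_bias()
h=onz("scene",[429,260.7],.046);print("pin-hole fix axes",loc(ps)-loc(h))
h=onz("scene",[429,260.7],.048);print("pin-hole fix axes",loc(ps)-loc(h))
im=cv2.imread("pics/scene16.png")
# overlay: seated plate outline with hole at scene-pin
c,s=np.cos(FIX[2]),np.sin(FIX[2]);R=np.array([[c,-s],[s,c]])
k=6;o=np.array([340,190]);cr=cv2.resize(im[190:280,340:460],None,fx=k,fy=k,interpolation=cv2.INTER_CUBIC)
for z,col in((.046,(0,255,0)),):
    P=[np.r_[ps[:2]+R@(np.array(v)-[0,.066]),z] for v in((.035,.09),(.035,-.09),(-.035,-.09),(-.035,.09))]
    u=((proj("scene",np.array(P))-o+.5)*k).astype(int);cv2.polylines(cr,[u],True,col,1)
cv2.imwrite("pics/ov16.png",cr)
E
```

```text
now [0.5409 0.169  0.0535] th 1.6692 tilt [-0.0032 -0.0674] F [ 0.1 -0.6 -4.1] j [-0.09  0.61 -0.5   1.84  0.45  0.85 -0.74] w 0.267 clk 19.25
rows needed 1
exact total [-0.0129  0.0001 -0.0086] -0.0003
[-0.0123  0.0002 -0.0095] -0.0
pin-hole fix axes [2.32607558e-03 4.62931050e-05]
pin-hole fix axes [ 1.29705848e-03 -5.95363024e-05]
```

View pics/ov16.png

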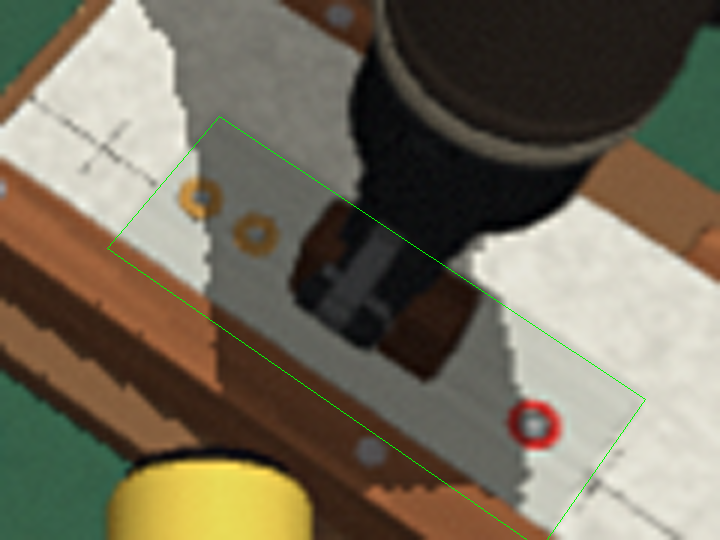

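servo_tool(increments=[0.0, 0, 0, 0.001, 0, 0.0, 0.0, 0, 0.001, 0])

```text
clock: 19.45
position: [0.541, 0.1687, 0.052]
tcp_rot: [0.022, 0.671, 0.74, -0.026]
contact_force: [-9.9, -4.8, 25.7]
gripper_width: 0.267
```

servo_tool(increments=[0.0, 0, 0, 0.0012, 0, 0.0, 0.0, 0, 0.0015, 0])

```text
clock: 19.65
position: [0.541, 0.1687, 0.052]
tcp_rot: [0.022, 0.671, 0.74, -0.026]
contact_force: [-10.7, -4.3, 25.8]
gripper_width: 0.267
```

```bash
python3 plan.py .5423 .1568 .063 1.6695
python3 - <<'E'
from h import *
print(robot.state()["wrist_torque"])
E
```

```text
now [0.541  0.1687 0.052 ] th 1.6688 tilt [-0.002  -0.0691] F [-10.7  -4.3  25.8] j [-0.09  0.61 -0.5   1.84  0.46  0.84 -0.74] w 0.267 clk 19.65
rows needed 1
exact total [-0.0127  0.0001 -0.0101] -0.0007
[-0.012   0.0002 -0.011 ] -0.001
[-0.96960711  1.91445041  0.04437329]
```

servo_tool(increments=[0.0, 0, 0, 0.0017, 0, 0.0, 0.0, 0, 0.0017, 0, 0.0, 0, 0, 0.0017, 0, 0.0, 0, 0, 0.0017, 0])

```text
clock: 20.05
position: [0.541, 0.1687, 0.052]
tcp_rot: [0.024, 0.671, 0.74, -0.026]
contact_force: [-9.8, -4.7, 25.0]
gripper_width: 0.269
```

```bash
python3 plan.py .5423 .1568 .063 1.6695
python3 - <<'E'
from h import *
im=robot.capture("scene")[:,:,::-1].copy(); cv2.imwrite("pics/scene17.png",im); crop(im,(340,190,120,90),6,"pics/scene17c.png")
s=robot.state();print(s["clock"],s["contact_force"],s["position"],s["wrist_torque"])
E
```

```text
now [0.541  0.1687 0.052 ] th 1.6684 tilt [ 0.001  -0.0717] F [-9.8 -4.7 25. ] j [-0.09  0.61 -0.5   1.84  0.46  0.84 -0.74] w 0.269 clk 20.05
rows needed 1
exact total [-0.0127  0.0001 -0.0101] -0.0011
[-0.0119  0.0001 -0.011 ] -0.001
20.1 [-9.7320597  -5.35712102 25.03088332] [0.54099837 0.16860659 0.05203438] [-0.68652832  2.10941128  0.02071646]
```

View pics/scene17.png

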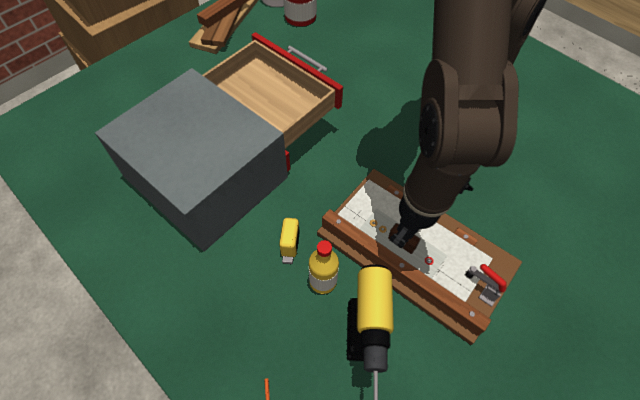

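View pics/scene17c.png

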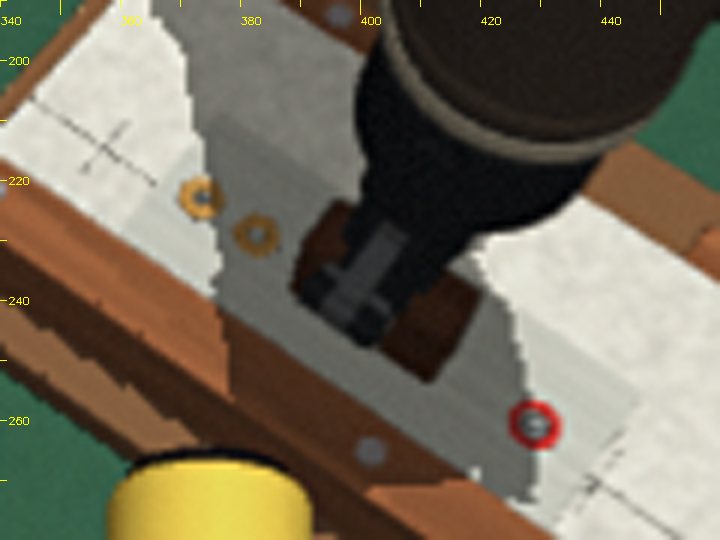

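servo_tool(increments=[0.0, -0.0003, -0.0006, 0.0015, 0, 0.0, -0.0003, -0.0006, 0.0015, 0])

```text
clock: 20.3
position: [0.541, 0.1686, 0.0521]
tcp_rot: [0.026, 0.672, 0.74, -0.025]
contact_force: [-5.9, -3.6, 20.0]
gripper_width: 0.271
```

```bash
python3 plan.py .5423 .1568 .063 1.6695
```

```text
now [0.541  0.1686 0.0521] th 1.6681 tilt [ 0.0042 -0.0712] F [-5.9 -3.6 20. ] j [-0.09  0.6  -0.5   1.85  0.46  0.84 -0.75] w 0.271 clk 20.3
rows needed 1
exact total [-0.0127  0.0001 -0.0101] -0.0014
[-0.0119  0.0001 -0.0109] -0.001
```

servo_tool(increments=[0.0, -0.0003, -0.0006, 0.0018, 0, 0.0, -0.0003, -0.0006, 0.0018, 0, 0.0, -0.0003, -0.0006, 0.0018, 0, 0.0, -0.0003, -0.0006, 0.0018, 0, 0.0, -0.0003, -0.0006, 0.0018, 0, 0.0, -0.0003, -0.0006, 0.0018, 0, 0.0, -0.0003, -0.0006, 0.0018, 0, 0.0, -0.0003, -0.0006, 0.0018, 0])

```text
clock: 21.1
position: [0.5413, 0.1687, 0.0521]
tcp_rot: [0.03, 0.672, 0.74, -0.02]
contact_force: [-6.9, -2.8, 25.9]
gripper_width: 0.266
```

```bash
python3 plan.py .5423 .1568 .063 1.6695
```

```text
now [0.5413 0.1687 0.0521] th 1.6661 tilt [ 0.017  -0.0704] F [-6.9 -2.8 25.9] j [-0.1   0.6  -0.49  1.86  0.47  0.82 -0.76] w 0.266 clk 21.1
rows needed 1
exact total [-0.0127 -0.     -0.0101] -0.0034
[-0.0119 -0.0001 -0.0109] -0.003
```

servo_tool(increments=[0.0, -0.0006, -0.0015, 0.0016, -0.001, 0.0, -0.0006, -0.0015, 0.0016, -0.001, 0.0, -0.0006, -0.0015, 0.0016, -0.001])

```text
clock: 21.4
position: [0.541, 0.1687, 0.0524]
tcp_rot: [0.032, 0.671, 0.74, -0.016]
contact_force: [-2.6, -1.2, 18.8]
gripper_width: 0.268
```

```bash
python3 plan.py .5423 .1568 .063 1.6695
```

```text
now [0.541  0.1687 0.0524] th 1.6679 tilt [ 0.0253 -0.0672] F [-2.6 -1.2 18.8] j [-0.1   0.59 -0.49  1.87  0.48  0.81 -0.76] w 0.268 clk 21.4
rows needed 1
exact total [-0.0126  0.0003 -0.0098] -0.0016
[-0.0119  0.0001 -0.0106] -0.002
```

servo_tool(increments=[0.0, -0.0003, 0.0015, 0.0013, 0, 0.0, -0.0003, 0.0015, 0.0013, 0, 0.0, -0.0003, 0.0015, 0.0013, 0, 0.0, -0.0003, 0.0015, 0.0013, 0])

```text
clock: 21.8
position: [0.5414, 0.1686, 0.052]
tcp_rot: [0.03, 0.671, 0.74, -0.021]
contact_force: [-11.7, -3.9, 26.4]
gripper_width: 0.27
```

```bash
python3 plan.py .5423 .1568 .063 1.6695
```

```text
now [0.5414 0.1686 0.052 ] th 1.6679 tilt [ 0.017  -0.0713] F [-11.7  -3.9  26.4] j [-0.1   0.6  -0.49  1.86  0.47  0.82 -0.76] w 0.27 clk 21.8
rows needed 1
exact total [-0.0126 -0.0001 -0.0101] -0.0016
[-0.0119 -0.0002 -0.011 ] -0.002
```

servo_tool(increments=[0.0, -0.0004, 0.0018, 0.0011, 0, 0.0, -0.0004, 0.0018, 0.0011, 0, 0.0, -0.0004, 0.0018, 0.0011, 0, 0.0, -0.0004, 0.0018, 0.0011, 0, 0.0, -0.0004, 0.0018, 0.0011, 0, 0.0, -0.0004, 0.0018, 0.0011, 0])

```text
clock: 22.4
position: [0.5412, 0.1685, 0.052]
tcp_rot: [0.027, 0.671, 0.741, -0.028]
contact_force: [-15.3, -4.0, 25.3]
gripper_width: 0.266
```

```bash
python3 plan.py .5423 .1568 .063 1.6695
```

```text
now [0.5412 0.1685 0.052 ] th 1.6702 tilt [ 0.0016 -0.0776] F [-15.3  -4.   25.3] j [-0.1   0.61 -0.5   1.84  0.46  0.85 -0.75] w 0.266 clk 22.4
rows needed 1
exact total [-0.0126 -0.0001 -0.01  ] 0.0007
[-0.0118 -0.     -0.011 ] 0.001
```

servo_tool(increments=[0.0, 0, 0.0004, 0.0018, 0, 0.0, 0, 0.0004, 0.0018, 0])

```text
clock: 22.6
position: [0.5411, 0.1684, 0.052]
tcp_rot: [0.027, 0.671, 0.741, -0.029]
contact_force: [-12.5, -4.4, 29.2]
gripper_width: 0.27
```

```bash
python3 plan.py .5423 .1568 .063 1.6695
python3 - <<'E'
from h import *
im=robot.capture("scene")[:,:,::-1].copy(); cv2.imwrite("pics/scene18.png",im); crop(im,(340,190,120,90),6,"pics/scene18c.png")
for i in range(3): robot.capture("top")
s=robot.state();print(s["clock"],s["contact_force"],s["position"],s["gripper_width"])
E
```

```text
now [0.5411 0.1684 0.052 ] th 1.6699 tilt [ 0.0016 -0.0795] F [-12.5  -4.4  29.2] j [-0.1   0.61 -0.49  1.84  0.47  0.85 -0.75] w 0.27 clk 22.6
rows needed 1
exact total [-0.0125 -0.     -0.0101] 0.0004
[-0.0117  0.     -0.011 ] 0.0
22.8 [-12.80814529  -4.88036884  27.44547601] [0.54110136 0.16844254 0.05197339] 0.27263410870521054
```

View pics/scene18c.png

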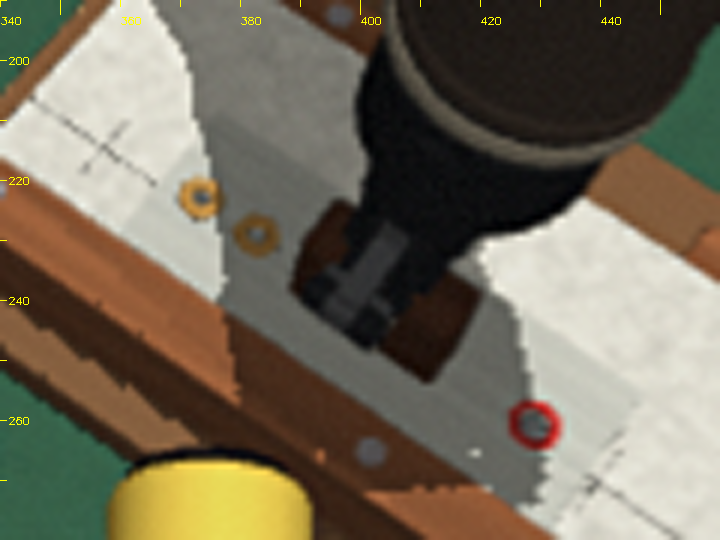

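The pin fills the ring at (429,261) px, the height stays at 0.052, and the push holds at about 27 N without moving. Handing in.

Run:
```python
from station import robot
print(robot.hand_in())
s=robot.state();print(s["clock"],s["contact_force"],s["position"],s["gripper_width"])
```

```text
the job is handed in; nothing more can be done
None
the job is handed in; nothing more can be done
```

The jig is on the pin, pressed flat on the panel and still gripped. I handed the job in at 22.8 s.

**What I did**
- I opened the top drawer about 0.19 m. The first pull passed over the bar because the fingertips sat higher than their nominal position, so I repeated it lower.
- I gripped the jig by its block and laid it on the pin tip with the hole about 13 mm short, 2–4 mm farther from the fence than the seated position.
- I slid it along the fence under light load (roughly 2–16 N on the pin) until the hole dropped over the pin, then pressed it down.

**Last checks**
- **Seating:** the hole sits over the pin in the scene picture. The gripper height is 0.052 m, which matches a flat jig to within about 0.7 mm and stays put under load.
- **Alignment:** the tool's heading is within 0.001 rad of the target along the fence.
- **Push and grip:** the push reads a steady 27 N, against the 10 N asked for, with the block gripped at 23 mm.
- **Other items:** the drill, glue bottle and tape measure look unmoved in the last full scene picture.

**What disagreed or went less well**
- The push briefly reached about 48 N on the first press, before I eased it.
- Easing it lifted the gripper about 1.5 mm and unloaded the jig for a moment. The pin stands 10 mm high, so the hole should have stayed over it. I then pressed down again.
- A sideways force of about 13 N remains at the end.
- The tool is pitched about 0.08 rad from vertical, and the jig appears to have pivoted in the grip to lie flat. Flatness is judged from height and force only, because the arm hides the fixture in the top view.
- The scene camera put the hole about 2 mm off the pin's first measured position across the fence, within what the calibration and pin height would explain.

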